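# Restock the bedside hearing aid kit and close it up

### The job

Restock the bedside kit: lever the battery tray's cover open with the flat opener in its front notch, put every wrapped pair of cells into the well under it, the orange capsule into the drying jar, and the opener away in the tray's drawer. Then close everything up: cover down flat, drawer pushed fully home, and the jar's lid seated level on the jar, with the other things on the table left where they stand.

Things in the scene. Friction and masses are not known exactly. Their poses are not given: they have to be found in the camera images.
- tray: White plastic battery tray, fixed to the table, 120 mm (x) by 150 mm (y) by 75 mm high with its cover shut. Origin at the centre of its underside on the table; x points from its front (drawer side) to its back, z up. Upper storey: a well roofed by the hinged cover. Lower storey: a drawer that comes out of the front.
- well_floor (a point): Centre of the floor of the tray's well, tray frame (0, 0, 40) mm. The well is 112 (x) by 142 (y) mm inside, walls 4 mm, and 30 mm deep to its rim at z = 70 mm. Axes as the tray's.
- notch (a point): Middle of the pry notch, cut in the middle of the well's 4 mm thick front wall right under the cover: tray frame (-60, 0, 66) mm. Its edges are dark. The gap is 40 mm wide (y) and 8 mm high, from its sill at z = 62 mm to the cover's underside at 70 mm. Axes as the tray's.
- cover (a joint): Angle (rad) of the tray's pale blue-grey hinged cover: 0 = shut flat on the rim, grows as its front edge swings up and back, stop at 2.0. A flat plate 120 (x) by 150 (y) by 5 mm, no handle, 60 g, hinged along the back rim. Stiff friction hinge (0.15 N m): it stays at whatever angle it is left; moving it takes about 1.5 to 2 N at the front edge.
- cover_hinge (a point): Middle of the cover's hinge line, tray frame (60, 0, 70) mm; the line runs along the tray's y axis. The cover's underside lies in the plane of this line. Axes as the tray's.
- cover_edge (a point): Middle of the cover's free (front) edge, on its underside, 120 mm from the hinge line. Its axes turn with the cover.
- drawer (a joint): How far (m) the tray's drawer stands open towards the tray's front (-x of the tray): 0 = shut, stop at 0.095; it slides with about 1 N of friction and stays where it is left.
- drawer_pull (a point): Centre of the outer face of the dark pull on the drawer's front: pull 44 mm wide, 12 mm high, sticking out 10 mm from the drawer's 34 mm high front panel, at z = 20 mm. Axes as the tray's.
- drawer_floor (a point): Centre of the drawer's inner floor, at z = 6 mm; inside it is 104 (x) by 132 (y) mm with side walls up to z = 31 mm and a front panel up to z = 35.5 mm. At drawer = 0 it lies 1 mm in front of the tray's centre; it moves along the tray's -x with the drawer. Axes as the tray's.
- opener: Flat opener, 120 mm long, 30 g: a blue handle 70 long, 14 wide, 14 high (x = -60 to +10 mm) and a flat steel blade 50 long, 14 wide, 2 thick (x = 10 to 60 mm) at half the handle's height. Origin on its underside at mid-length; x points to the blade's tip, z up as it lies. Its centre of mass is about 15 mm behind mid-length.
- opener_grip (a point): Good point to grip the handle: 20 mm behind mid-length, 7 mm above the underside.
- opener_tip (a point): Middle of the blade's end: 60 mm ahead of mid-length, 7 mm above the underside.
- pair_a: Shrink-wrapped pair of green and copper AA cells side by side, 50 mm (x, along the cells) by 29 mm (y) by 14.5 mm high, 46 g. Origin at the centre of its underside, z up as it lies. May be absent.
- pair_b: Shrink-wrapped pair of green and copper AA cells side by side, 50 mm (x, along the cells) by 29 mm (y) by 14.5 mm high, 46 g. Origin at the centre of its underside, z up as it lies. May be absent.
- pair_c: Shrink-wrapped pair of green and copper AA cells side by side, 50 mm (x, along the cells) by 29 mm (y) by 14.5 mm high, 46 g. Origin at the centre of its underside, z up as it lies. May be absent.
- pair_d: Shrink-wrapped pair of green and copper AA cells side by side, 50 mm (x, along the cells) by 29 mm (y) by 14.5 mm high, 46 g. Origin at the centre of its underside, z up as it lies. May be absent.
- tumbler: Glass tumbler, 72 mm across, 95 mm high, origin under its centre; bystander.
- jar: Grey open drying jar for hearing aids, fixed to the table: round, 80 mm outside and 74 mm inside diameter, 50 mm high to its rim, inner floor at 5 mm. Origin at the centre of its underside, z up.
- jar_lid: The jar's loose lid, right way up, 40 g. From below: a locating boss 65 mm in diameter, 6 mm high; a plate 84 mm in diameter, 5 mm thick; a dark round knob 24 mm in diameter, 18 mm high. Origin at the centre of its underside, z up. Seated, the boss is in the jar's mouth and the plate on its rim: origin 44 mm above the jar's.
- capsule: Orange drying capsule with a pale top, a short cylinder standing on end: 24 mm in diameter, 16 mm high, 12 g. Origin at the centre of its underside.
- tweezers: Steel tweezers lying flat, 115 mm long (x), 10 mm wide, 8 mm high, origin under the middle; bystander.
- magnifier: Aluminium magnifier on a folding stand: base 85 by 60 mm, lens on a hinged arm above it, about 110 mm high, origin under the base; bystander.
- glasses_case: Dark blue spectacle case, 155 (x) by 60 by 36 mm, origin under its centre; bystander.
- remote: Black remote control, 150 (x) by 44 by 18 mm, origin under its centre; bystander.
Mind the look-alikes: they are no part of the job. What is meant by the opener is not red, and is the smaller of those in its own colour.

How it is judged (in metres and radians):
On the way, in this order (a step that is already met when the one before it is completed fails the run):
1. the cover is levered up by the opener's blade (value of joint cover between 0.12 and 1.2 rad and contact force between opener and cover above 0.2 N), for 0.1 s.
2. every pair present lies in the well with the cover still open (x of pair_a in the frame of tray between -0.056 and 0.056 m and y of pair_a in the frame of tray between -0.071 and 0.071 m and z of pair_a in the frame of tray between 0.034 and 0.066 m and x of pair_b in the frame of tray between -0.056 and 0.056 m and y of pair_b in the frame of tray between -0.071 and 0.071 m and z of pair_b in the frame of tray between 0.034 and 0.066 m and x of pair_c in the frame of tray between -0.056 and 0.056 m and y of pair_c in the frame of tray between -0.071 and 0.071 m and z of pair_c in the frame of tray between 0.034 and 0.066 m and x of pair_d in the frame of tray between -0.056 and 0.056 m and y of pair_d in the frame of tray between -0.071 and 0.071 m and z of pair_d in the frame of tray between 0.034 and 0.066 m and value of joint cover above 0.5 rad), for 0.2 s.
At the end, for the whole second after the job is handed in: Every pair present lies at rest inside the tray's well; the opener lies at rest inside the drawer; the cover is down flat (front edge within about 4 mm); the drawer is shut to within 4 mm; the capsule is in the jar and the lid is seated level on it (x of pair_a in the frame of tray between -0.056 and 0.056 m and y of pair_a in the frame of tray between -0.071 and 0.071 m and z of pair_a in the frame of tray between 0.034 and 0.066 m and x of pair_b in the frame of tray between -0.056 and 0.056 m and y of pair_b in the frame of tray between -0.071 and 0.071 m and z of pair_b in the frame of tray between 0.034 and 0.066 m and x of pair_c in the frame of tray between -0.056 and 0.056 m and y of pair_c in the frame of tray between -0.071 and 0.071 m and z of pair_c in the frame of tray between 0.034 and 0.066 m and x of pair_d in the frame of tray between -0.056 and 0.056 m and y of pair_d in the frame of tray between -0.071 and 0.071 m and z of pair_d in the frame of tray between 0.034 and 0.066 m and horizontal distance between capsule and jar below 0.03 m and z of capsule in the frame of jar between 0.002 and 0.03 m and horizontal distance between jar_lid and jar below 0.005 m and z of jar_lid in the frame of jar between 0.04 and 0.047 m and angle between jar_lid's own z axis and vertical below 0.06 rad and linear speed of each of jar_lid, pair_a, pair_b, pair_c, pair_d, opener below 0.02 m/s and x of opener in the frame of drawer_floor between -0.053 and 0.053 m and y of opener in the frame of drawer_floor between -0.067 and 0.067 m and z of opener in the frame of drawer_floor between -0.005 and 0.022 m and value of joint cover below 0.035 rad and value of joint drawer below 0.004 m); the robot touches nothing.
It fails at once if a bystander is shoved more than 5 cm from its place (distance of any of tumbler, tweezers, magnifier, glasses_case, remote from where it was at the start of the episode above 0.05 m).
It fails at once if the tumbler or magnifier is tipped over (angle between any of tumbler, magnifier's own z axis and vertical above 0.6 rad).
Of pair_a, pair_b, pair_c, pair_d only 2 to 4 are there at a start; the rules pass over those that are not, and their reading is None.
At some moment in a run one of pair_a, pair_b, pair_c, pair_d, opener, capsule may be knocked a few centimetres aside while the robot is not near it.
It also fails if it takes over 210 s, if anything falls off the work surface, if the arm or the gripper's body presses on something with over 40 N, if the wrist force passes 120 N, or if a joint passes its speed limit or range.

### The arm

A 6-joint arm with a two-finger parallel gripper is mounted at the origin on the work surface. World frame = base frame: x ahead of the robot, y to its left, z up, the work surface at z = 0. Lengths are in m, angles in degrees, forces in N, time in s.
With the tool pointing down it reaches from about 0.325 to 0.85 m from the base axis. Payload 15.5 kg.
Tool frame: the origin (TCP) lies at the very end of the fingers, on their centre line; the grasp point (between the pads) lies 19 mm behind it; z points along the fingers, y is the line along which they close (so a half turn about z gives the same grasp; the last joint's range is limited). The gripper opens to 91 mm and grips with 3 to 60 N. Pads are 32 mm wide; open, the fingers measure 118 mm over their backs; the gripper's body (76 mm by 178 mm) begins 60 mm behind the grasp point.
Start: joints at [-82.363, 28.281, 77.091, -0, 74.628, -5.472], TCP at [0.142, -0.609, 0.214] pointing down, gripper open.
Joint ranges: [-166.48, 166.48], [-47.26, 123.95], [12.59, 153.08], [-70.14, 250.14], [6.76, 159.57], [-176.63, 176.63]. Speed limits (degrees/s): [108.29, 108.29, 147.25, 172.46, 172.46, 172.46].

### API

Orientations are given as [roll, pitch, yaw] about the fixed x, y, z axes, in that order (R = Rz(yaw) Ry(pitch) Rx(roll)).
In Python, from bench import monitor, vision, finish_job gives the robot as it stands.
- The arm moves only by the tool step_arm, never from a script. Its argument "targets" is text: rows parted by semicolons, each of 5 numbers parted by spaces: the shift along the tool's x, y, z in units of 2 cm (1.0 is 2 cm), then the turn about the tool's z in units of 8 degrees (1.0 is 8 degrees), then the opening, from 0 (shut) to 1 (fully open). A call has exactly 5 rows; each row shifts and turns the commanded pose from where the row before left it, along the tool's axes as they then stand; what a row does not reach is not made up. A row lasts 1/10 s, in which the tool goes at most 50 mm and 8.59 degrees, less where a joint would pass 70% of its speed; a pose out of reach is approached as far as the arm can. A call with a number of a shift or a turn outside -1 to 1 is refused whole. A call with a gripper value outside its range is refused whole. The fingers move at their own pace and stop on an object; "newtons" is the grip in N (left out, the last holds). Time passes only in rows, so rows that do not move let the fingers close, or fill a call up. It gives the time, the measured TCP pose, the force, the opening and the grip force at its end, in the units of the state.
- monitor.read_state(): the state, without advancing time (a new reading comes with each control period).
- vision.get_image(name): name is "side" or "top" or "wrist"; returns the picture (384x512x3 uint8, blue, green, red); there is no depth.
- vision.calibration(name): a dict with "fovy" (degrees; the focal length in pixels is half the picture's height over the tangent of half this angle, whatever the lens; pixels are square), "cx", "cy" (the principal point, pixels), "distortion" ([k1, k2, p1, p2, k3] as OpenCV has them; the pictures are not rectified), "view" (4x4, takes a point from world to camera coordinates). Camera axes: x right, y down, z forward; pixel columns grow to the right and rows downward; lengths in m; the calibration is good to about 2 mm. A picture is of the moment at which its call begins: read the wrist's pose just before it. calibration takes no time and is no camera call; for the wrist camera it gives the pose at the moment of the call.
- finish_job(): hands the job in; it is judged then, once.
The state is a dict: "t": time; "joint_positions": joint angles; "joint_velocities": joint speeds; "joint_efforts": joint torques, N m; "tool_pos": TCP position; "tool_rot": TCP orientation; "ft_force": force on the tool from outside, world axes, zero at the start; "wrist_torque": the same for the moment, N m; "width": finger opening in m; "grip_force": force on a finger pad.
Only numpy, scipy, OpenCV 4.12 (cv2) and the standard library are available. Lean on these libraries where they do the work, as an engineer would, in place of code of your own. Each camera call takes 0.05 s, during which the arm holds its last target. There are 200 camera calls.

## Working session

There is one attempt and no reset: what is moved stays moved. The work goes in short steps, Python scripts to look and compute and a tool call to move; the robot and the scene stay as the last step left them, time stands still between calls to the robot, and variables do not carry over. Pictures are saved under pics/ and viewed, at most 14 in all, crops included, and the job is handed in when it is done.

Besides the shell and the picture viewer there is one more tool, called after ">>>" in YAML: its name, and indented under it one key for each argument. step_arm: Moves the arm, as the interface text tells. Its arguments: {"type":"object","properties":{"targets":{"type":"string"},"newtons":{"type":"number"}},"required":["targets"]}

```bash
ls; mkdir -p pics
cat > h.py <<'E'
import numpy as np, cv2
from bench import monitor, vision, finish_job
def K(c):
    f=192/np.tan(np.radians(c['fovy'])/2); return np.array([[f,0,c['cx']],[0,f,c['cy']],[0,0,1.]])
def ray(c,uv):
    p=cv2.undistortPoints(np.array(uv,float).reshape(-1,1,2),K(c),np.array(c['distortion'],float)).reshape(-1,2)
    V=np.array(c['view']); d=np.c_[p,np.ones(len(p))]@V[:3,:3]; return -V[:3,:3].T@V[:3,3], d
def onz(c,uv,z):
    o,d=ray(c,uv); return o+d*((z-o[2])/d[:,2])[:,None]
def proj(c,P):
    V=np.array(c['view']); r,_=cv2.Rodrigues(V[:3,:3])
    return cv2.projectPoints(np.array(P,float).reshape(-1,1,3),r,V[:3,3],K(c),np.array(c['distortion'],float))[0].reshape(-1,2)
def tri(c1,u1,c2,u2):
    o1,d1=ray(c1,[u1]);o2,d2=ray(c2,[u2]);d1=d1[0]/np.linalg.norm(d1);d2=d2[0]/np.linalg.norm(d2)
    s=np.linalg.lstsq(np.c_[d1,-d2],o2-o1,rcond=None)[0];a=o1+s[0]*d1;b=o2+s[1]*d2
    return (a+b)/2,np.linalg.norm(a-b)
def snap(n,f):
    c=vision.calibration(n); im=vision.get_image(n); cv2.imwrite('pics/'+f+'.png',im); return c,im
E
python3 - <<'E'
from h import *
s=monitor.read_state();print(s)
for n in('top','side','wrist'):
    c,im=snap(n,n+'0'); V=np.array(c['view']);print(n,c['fovy'],c['distortion'],(-V[:3,:3].T@V[:3,3]).round(3),V[2,:3].round(2))
t,a,b=[cv2.imread(f'pics/{n}0.png') for n in('top','side','wrist')]
cv2.imwrite('pics/t2.png',cv2.resize(t,(800,600),interpolation=cv2.INTER_CUBIC))
cv2.imwrite('pics/s2.png',cv2.resize(a,(800,600),interpolation=cv2.INTER_CUBIC))
E
```

```text
pics
{'t': 0.0, 'joint_positions': array([-8.23621234e+01,  2.83150825e+01,  7.71247026e+01, -1.30364766e-04,
        7.46280935e+01, -5.47222942e+00]), 'joint_velocities': array([ 0.0102315 ,  0.02295704,  0.00244999,  0.08624307, -0.05008338,
       -0.02923716]), 'joint_efforts': array([ 1.73682911e-03, -8.78821707e+01, -3.81863737e+01,  7.04498962e-02,
        5.28879859e-02, -8.65133757e-05]), 'tool_pos': array([ 0.14171433, -0.6083576 ,  0.21335047]), 'tool_rot': array([-1.79932419e+02, -6.34803889e-03,  1.31101369e+01]), 'ft_force': array([-0.41933426, -0.19398746,  0.39254458]), 'wrist_torque': array([ 0.00127622, -0.02116906, -0.03714793]), 'grip_force': 0.0, 'width': 0.09131620113881112}
top 57.085952614428464 [-0.08615869  0.          0.          0.          0.        ] [ 0.453 -0.023  1.094] [ 0.1 -0.  -1. ]
side 48.99013987124483 [-0.04548022  0.          0.          0.          0.        ] [-0.17   0.772  0.765] [ 0.57 -0.63 -0.53]
wrist 61.050066252542685 [-0.02418619  0.          0.          0.          0.        ] [ 0.214 -0.592  0.385] [-0.26 -0.06 -0.96]
```

View pics/t2.png

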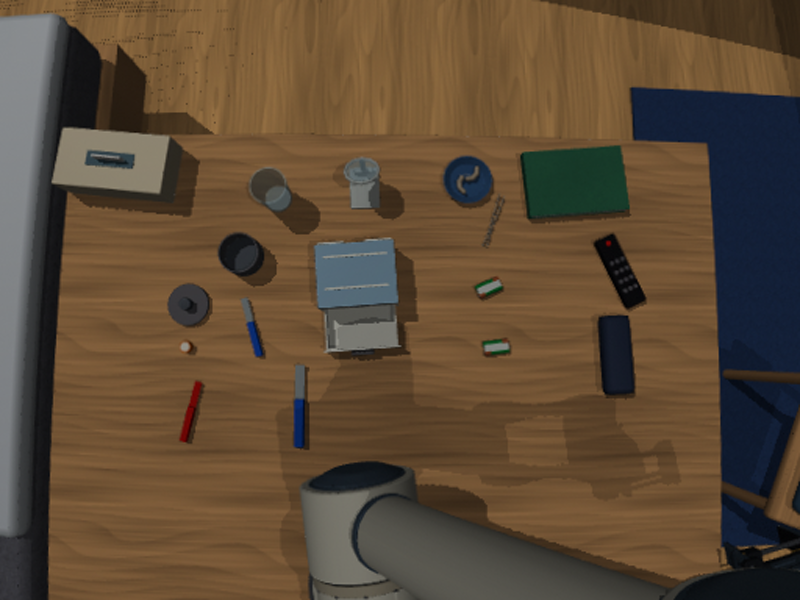

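View pics/s2.png

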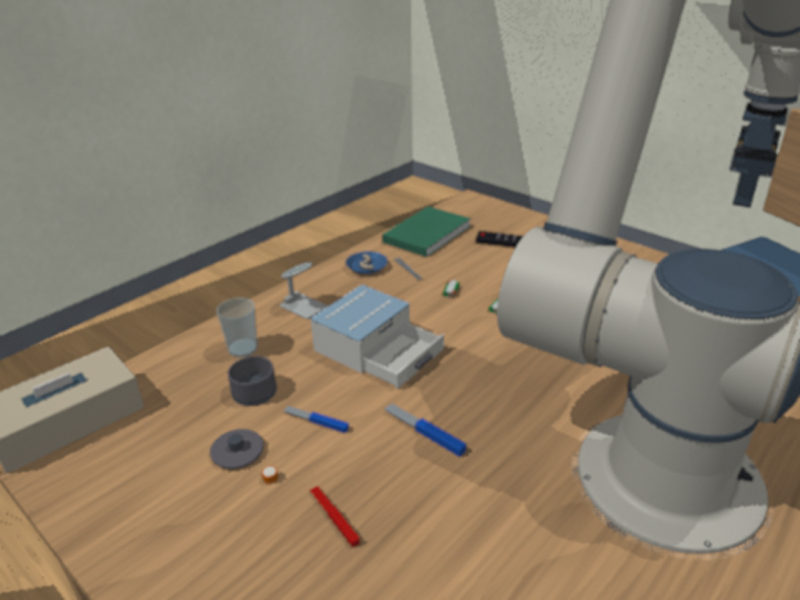

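The top view (800x600) shows the tray at about (357,295) with its drawer partly open and the lid at (188,305). The jar is at (241,255), the capsule at (186,347) and the small blue opener at (253,328). Two pairs are at (490,288) and (496,347). The larger blue opener and the red one are look-alikes.

```bash
cat >> h.py <<'E'
def blobs(im,lo,hi,amin=15):
    m=cv2.inRange(cv2.cvtColor(im,cv2.COLOR_BGR2HSV),np.array(lo),np.array(hi))
    m=cv2.morphologyEx(m,cv2.MORPH_CLOSE,np.ones((3,3)))
    return [c for c in cv2.findContours(m,cv2.RETR_EXTERNAL,cv2.CHAIN_APPROX_NONE)[0] if cv2.contourArea(c)>=amin]
BLUE=((110,150,50),(125,255,255));GREEN=((45,100,40),(80,255,255));ORANGE=((5,170,100),(15,255,255));PALE=((95,40,90),(112,140,255))
def go(x,y,z,yaw):
    s=monitor.read_state();p=s['tool_pos'];yw=s['tool_rot'][2];d=np.array([x,y,z])-p
    t=(yw-yaw+90)%180-90
    a=np.radians(yw-t);tx=d@[np.cos(a),np.sin(a),0];ty=d@[np.sin(a),-np.cos(a),0]
    print('t%.1f at'%s['t'],p.round(4),'yaw %.1f w %.3f J6 %.0f'%(yw,s['width'],s['joint_positions'][5]),'| turn %.2f then x %.2f y %.2f z %.2f units; total'%(t/8,tx/.02,ty/.02,-d[2]/.02))
E
python3 - <<'E'
from h import *
c=vision.calibration('top');im=cv2.imread('pics/top0.png')
hsv=cv2.cvtColor(im,cv2.COLOR_BGR2HSV)
for n,r,z in(('blue',BLUE,.007),('green',GREEN,.0145),('pale',PALE,.075)):
    for k in blobs(im,*r):
        q=cv2.minAreaRect(k); print(n,np.round(q[0]),np.round(q[1]),onz(c,[q[0]],z)[0].round(3), onz(c,cv2.boxPoints(q),z)[:,:2].round(3).tolist())
for n,u,z in(('jar',(241,246),.05),('lid',(188,303),.01),('caps',(186,347),.016),('jarbase',(241,262),0),('magnif',(364,190),0),('tumb',(280,200),0),('tweez',(494,222),0),('drawerfront',(362,352),.03)):
    print(n,onz(c,[np.array(u)*.64],z)[0].round(3))
for u in((253,345),(248,310),(490,288),(186,347),(357,270),(150,270)): print(u,hsv[int(u[1]*.64),int(u[0]*.64)])
E
```

```text
blue [473. 342.] [38. 17.] [ 0.09  -0.714  0.007] [[0.107, -0.646], [0.149, -0.682], [0.071, -0.784], [0.029, -0.748]]
blue [477. 323.] [11.  4.] [ 0.149 -0.727  0.007] [[0.155, -0.708], [0.165, -0.716], [0.142, -0.746], [0.132, -0.738]]
blue [489. 289.] [ 8. 42.] [ 0.255 -0.771  0.007] [[0.197, -0.736], [0.322, -0.78], [0.314, -0.809], [0.188, -0.763]]
blue [190. 270.] [29.  5.] [0.311 0.169 0.007] [[0.355, 0.177], [0.355, 0.162], [0.268, 0.16], [0.267, 0.175]]
blue [504. 258.] [13. 14.] [ 0.352 -0.824  0.007] [[0.337, -0.795], [0.38, -0.81], [0.368, -0.854], [0.325, -0.839]]
blue [163. 216.] [22.  4.] [0.474 0.259 0.007] [[0.505, 0.276], [0.509, 0.263], [0.444, 0.243], [0.44, 0.255]]
blue [458. 147.] [180. 106.] [ 0.708 -0.681  0.007] [[1.01, -0.518], [1.033, -0.905], [0.418, -0.853], [0.419, -0.493]]
green [368. 116.] [41. 65.] [ 0.802 -0.383  0.014] [[0.86, -0.275], [0.881, -0.488], [0.745, -0.491], [0.726, -0.282]]
pale [227. 175.] [40. 51.] [0.597 0.056 0.075] [[0.65, 0.137], [0.663, -0.013], [0.545, -0.023], [0.532, 0.125]]
jar [0.651 0.281 0.05 ]
lid [0.542 0.395 0.01 ]
caps [0.455 0.393 0.016]
jarbase [0.628 0.294 0.   ]
magnif [0.779 0.048 0.   ]
tumb [0.756 0.219 0.   ]
tweez [ 0.716 -0.217  0.   ]
drawerfront [0.45  0.044 0.03 ]
(253, 345) [119  74  96]
(248, 310) [90 16 94]
(490, 288) [ 50   6 129]
(186, 347) [ 21  23 146]
(357, 270) [103  74 120]
(150, 270) [ 15 139 110]
```

Run:
```python
from h import *
go(0.46,-0.16,0.25,0)
```

```text
t0.1 at [ 0.1417 -0.6084  0.2135] yaw 13.1 w 0.091 J6 -5 | turn 1.64 then x 15.91 y -22.42 z -1.83 units; total
```

>>> step_arm:
  targets: "0 0 -0.5 0.82 1; 0 0 -0.5 0.82 1; 0.7 -1 -0.4 0 1; 0.7 -1 -0.4 0 1; 0.7 -1 0 0 1"

```text
t: 0.65
tool_pos: [0.1846, -0.5477, 0.2508]
tool_rot: [179.9, -0.0, 0.0]
ft_force: [0.3, -1.0, -1.2]
width: 0.0913
grip_force: 0.0
```

>>> step_arm:
  targets: "0.7 -1 0 0 1; 0.7 -1 0 0 1; 0.7 -1 0 0 1; 0.7 -1 0 0 1; 0.7 -1 0 0 1"

```text
t: 1.15
tool_pos: [0.2546, -0.4469, 0.25]
tool_rot: [-180.0, 0.0, 0.1]
ft_force: [0.2, -0.6, -0.9]
width: 0.0915
grip_force: 0.0
```

>>> step_arm:
  targets: "0.7 -1 0 0 1; 0.7 -1 0 0 1; 0.7 -1 0 0 1; 0.7 -1 0 0 1; 0.7 -1 0 0 1"

```text
t: 1.65
tool_pos: [0.3243, -0.3469, 0.25]
tool_rot: [-180.0, 0.0, 0.1]
ft_force: [0.6, 0.6, -0.4]
width: 0.0914
grip_force: 0.0
```

>>> step_arm:
  targets: "0.7 -1 0 0 1; 0.7 -1 0 0 1; 0.7 -1 0 0 1; 0.7 -1 0 0 1; 0.7 -1 0 0 1"

```text
t: 2.15
tool_pos: [0.3941, -0.2469, 0.25]
tool_rot: [-180.0, 0.0, 0.1]
ft_force: [-0.4, -0.6, 1.2]
width: 0.0914
grip_force: 0.0
```

>>> step_arm:
  targets: "0.7 -1 0 0 1; 0.7 -1 0 0 1; 0.7 -1 0 0 1; 0.5 -1 0 0 1; 0 0 0 0 1"

```text
t: 2.65
tool_pos: [0.4463, -0.166, 0.25]
tool_rot: [-180.0, 0.0, 0.2]
ft_force: [-0.8, 0.3, -0.2]
width: 0.0909
grip_force: 0.0
```

Run:
```python
from h import *
s=monitor.read_state();print(s['tool_pos'],s['tool_rot'],s['joint_positions'].round())
c,im=snap('wrist','wA')
cv2.imwrite('pics/wA2.png',cv2.resize(im,(800,600)))
go(.42,.2,.25,0)
```

```text
[ 0.44626151 -0.16602549  0.24995516] [-1.79961405e+02  9.59990686e-04  1.74528959e-01] [-28.  14.  94.   0.  72.  62.]
t2.7 at [ 0.4458 -0.1671  0.2499] yaw 0.2 w 0.091 J6 62 | turn 0.02 then x -1.29 y -18.36 z -0.00 units; total
```

View pics/wA2.png

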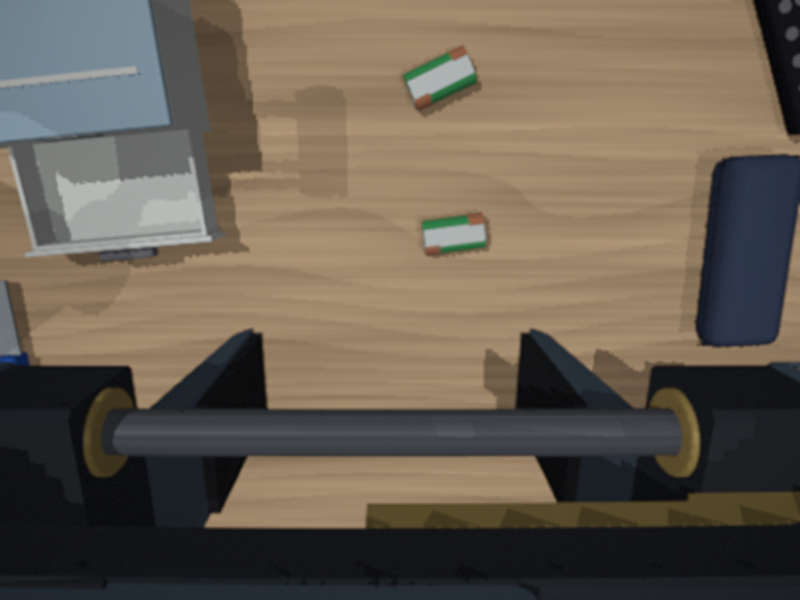

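The wrist view shows pair 1 at (440,78), pair 2 at (455,234), the open drawer and the tray front. I'll move left to see the opener, jar and lid, and measure the pairs from a second pose on the way.

>>> step_arm:
  targets: "-0.5 -1 0 0 1; -0.5 -1 0 0 1; -0.5 -1 0 0 1; -0.5 -1 0 0 1; 0 0 0 0 1"

```text
t: 3.2
tool_pos: [0.404, -0.0871, 0.2499]
tool_rot: [-180.0, 0.1, 0.1]
ft_force: [0.0, -0.4, -0.2]
width: 0.0915
grip_force: 0.0
```

```bash
cat > m.py <<'E'
from h import *
# pair rects, long axis
for n in('wA','wB'):
    if n=='wA':
        pass
E
python3 - <<'E'
from h import *
c,im=snap('wrist','wB')
import pickle;pickle.dump(c,open('wB.pkl','wb'));print(np.array(c['view'])[2],monitor.read_state()['tool_pos'])
E
```

```text
[-0.26464204 -0.00284991 -0.96434251  0.53215824] [ 0.4050314  -0.08822362  0.2500995 ]
```

>>> step_arm:
  targets: "-0.5 -1 0 0 1; -0.5 -1 0 0 1; -0.2 -1 0 0 1; 0 -1 0 0 1; 0 -1 0 0 1"

```text
t: 3.75
tool_pos: [0.3822, 0.0112, 0.2501]
tool_rot: [180.0, -0.0, -0.0]
ft_force: [-0.2, 0.4, 0.3]
width: 0.091
grip_force: 0.0
```

>>> step_arm:
  targets: "0 -1 0 0 1; 0 -1 0 0 1; 0 -1 0 0 1; 0 -1 0 0 1; 0 -1 0 0 1"

```text
t: 4.25
tool_pos: [0.3824, 0.1114, 0.25]
tool_rot: [180.0, -0.0, -0.0]
ft_force: [-1.2, -0.5, 0.1]
width: 0.0911
grip_force: 0.0
```

>>> step_arm:
  targets: "0 -1 0 0 1; 0 -1 0 0 1; 0 -1 0 0 1; 0 -1 0 0 1; 0 0 0 0 1"

```text
t: 4.75
tool_pos: [0.3826, 0.1924, 0.2499]
tool_rot: [-180.0, -0.0, 0.1]
ft_force: [-0.3, -0.4, -0.3]
width: 0.0912
grip_force: 0.0
```

Run:
```python
from h import *
import pickle
c,im=snap('wrist','wC');pickle.dump(c,open('wC.pkl','wb'));print(monitor.read_state()['tool_pos'],monitor.read_state()['joint_positions'].round())
cv2.imwrite('pics/wC2.png',cv2.resize(im,(800,600)))
```

```text
[0.38241808 0.19144922 0.24985093] [ 19.  10. 100.  -0.  70. 109.]
```

View pics/wC2.png

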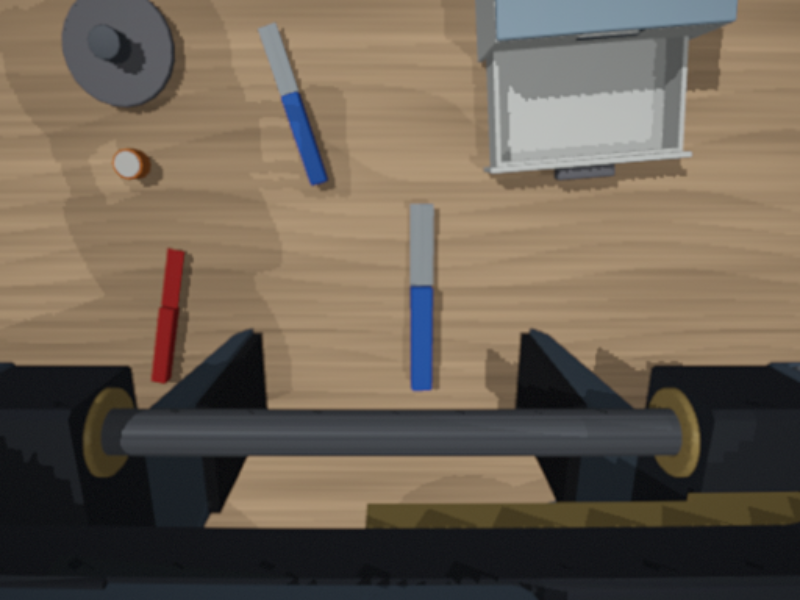

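The opener's handle centre is at (304,138) and its tip at (266,28). The lid knob is at (104,42), the capsule at (129,163), the tray notch at (608,35) and the drawer front at about (590,160). I'll take a second wrist pose to triangulate.

>>> step_arm:
  targets: "0.8 -0.8 0 0 1; 0.8 -0.8 0 0 1; 0.8 -0.8 0 0 1; 0.4 -0.4 0 0 1; 0 0 0 0 1"

```text
t: 5.3
tool_pos: [0.4388, 0.247, 0.2497]
tool_rot: [180.0, 0.0, -0.0]
ft_force: [-0.7, 0.1, -0.3]
width: 0.0911
grip_force: 0.0
```

```bash
cat >> h.py <<'E'
import pickle,glob
def view(f):
    return pickle.load(open(f+'.pkl','rb')),cv2.imread('pics/'+f+'.png')
def shot(f,n='wrist'):
    c,im=snap(n,f);pickle.dump(c,open(f+'.pkl','wb'));return c,im
E
python3 - <<'E'
from h import *
shot('wD')
for f in('wC','wD'):
    c,im=view(f)
    for n,r,z in(('blue',((112,150,40),(125,255,255)),.014),('pale',PALE,.075),('orange',((3,150,60),(14,255,255)),.01),('cap',((0,0,140),(40,60,255)),.016)):
        for k in blobs(im,*r,40):
            q=cv2.minAreaRect(k); 
            if q[0][1]<215: print(f,n,np.round(q[0],1),np.round(q[1],1),onz(c,[q[0]],z)[0].round(4), onz(c,cv2.boxPoints(q),z)[:,:2].round(3).tolist())
    
cv2.imwrite('pics/wD2.png',cv2.resize(cv2.imread('pics/wD.png')[:260],(788,400)))
c,im=view('wB')
for k in blobs(im,*GREEN,30):
    q=cv2.minAreaRect(k);print('green',np.round(q[0],1),np.round(q[1],1),onz(c,[q[0]],.0145)[0].round(4))
E
```

```text
wC pale [394.   12.5] [ 25. 154.] [0.5422 0.0519 0.075 ] [[0.552, 0.127], [0.555, -0.022], [0.532, -0.026], [0.53, 0.126]]
wC orange [ 87.8 104.2] [19.2 14.6] [0.4553 0.3901 0.01  ] [[0.466, 0.398], [0.467, 0.38], [0.444, 0.382], [0.443, 0.4]]
wC cap [ 80.5 104.5] [15. 15.] [0.455  0.3961 0.016 ] [[0.464, 0.404], [0.464, 0.386], [0.446, 0.388], [0.446, 0.407]]
wC cap [440.4  78.3] [ 7.8 44.1] [ 0.4863 -0.0357  0.016 ] [[0.461, -0.033], [0.511, -0.029], [0.511, -0.039], [0.461, -0.042]]
wD pale [439.5  42.5] [ 85. 143.] [0.5715 0.0578 0.075 ] [[0.609, 0.133], [0.611, -0.008], [0.532, -0.023], [0.531, 0.126]]
wD orange [136.4 148.2] [18.4 10.4] [0.4574 0.3891 0.01  ] [[0.465, 0.399], [0.471, 0.387], [0.449, 0.379], [0.444, 0.392]]
wD cap [130. 151.] [14. 14.] [0.4547 0.3954 0.016 ] [[0.463, 0.403], [0.463, 0.386], [0.446, 0.387], [0.446, 0.405]]
wD cap [478.7 123.1] [11.6 54.9] [ 0.49   -0.0373  0.016 ] [[0.458, -0.029], [0.523, -0.03], [0.521, -0.045], [0.455, -0.045]]
green [361.  123.8] [ 3.3 28.6] [ 0.4533 -0.2249  0.0145]
green [349.2 107.3] [ 5.7 32. ] [ 0.4729 -0.2087  0.0145]
green [359.9  16.9] [ 5.7 33. ] [ 0.5731 -0.2133  0.0145]
green [338.3   5.8] [ 9.8 30. ] [ 0.5843 -0.1879  0.0145]
```

View pics/wD2.png

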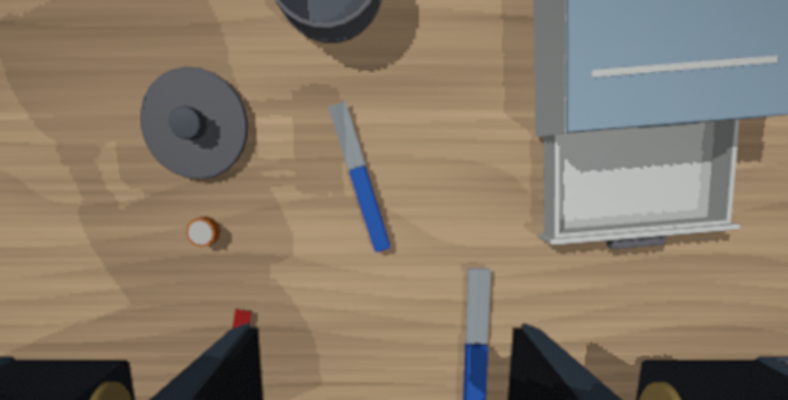

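wD shows the opener's handle at (370,208), the lid at (194,124), the jar rim at (330,10), the capsule at (203,232), and the drawer front edge running from (548,238) to (738,227).

```bash
sed -i 's/^BLUE=((110,150,50)/BLUE=((105,170,60)/' h.py
python3 - <<'E'
from h import *
Q={}
for f in('wC','wD'):
    c,im=view(f)
    for k in blobs(im,*BLUE,100):
        q=cv2.minAreaRect(k)
        if q[0][1]<190 and q[0][0]<250:
            Q[f]=(c,q[0]);b=onz(c,cv2.boxPoints(q),.012)
            print(f,np.round(q[0],1),np.round(q[1],1),onz(c,[q[0]],.012)[0].round(4),b[:,:2].round(4).tolist())
    # lid: dark grey
    for k in blobs(im,(0,0,30),(180,60,100),300):
        (x,y),r=cv2.minEnclosingCircle(k)
        if x<220 and y<180: print('grey',f,round(x,1),round(y,1),round(r,1),onz(c,[(x,y)],.011)[0].round(4))
print(tri(*Q['wC'],*Q['wD']))
cC,cD=view('wC')[0],view('wD')[0]
print('caps',tri(cC,(80.5,104.5),cD,(130,151)))
s=1/1.5625; t=1/1.539
for n,a,b in(('blade tip',(266,28),(339,104)),('knob',(104,42),(185,121)),('frontedge L',(491,170),(549,239)),('frontedge R',(690,153),(738,227)),('coverfrontL',(497,41),(568,133))):
    print(n,tri(cC,np.array(a)*s,cD,np.array(b)*t))
go(.47,.257,.1,16)
E
```

```text
wC [194.5  88.2] [59.5 10.4] [0.4736 0.2578 0.012 ] [[0.5037, 0.2735], [0.5073, 0.2617], [0.4425, 0.2414], [0.4385, 0.2537]]
grey wC 73.1 31.1 39.9 [0.5379 0.397  0.011 ]
wD [239.9 135.4] [54.5  9.4] [0.4735 0.2581 0.012 ] [[0.5033, 0.2732], [0.5066, 0.2623], [0.4426, 0.2423], [0.439, 0.2537]]
grey wD 126.0 79.5 37.3 [0.54   0.3941 0.011 ]
grey wD 213.5 1.0 33.5 [0.6246 0.2869 0.011 ]
(array([0.4735678 , 0.25797135, 0.01138497]), np.float64(0.0003041810829986576))
caps (array([0.45508906, 0.39431193, 0.01932802]), np.float64(0.0003700195493293304))
blade tip (array([0.55206497, 0.28176307, 0.01122222]), np.float64(0.0029073169357513445))
knob (array([0.53957254, 0.39563302, 0.02639273]), np.float64(0.0011991063885415923))
frontedge L (array([0.45037146, 0.11477069, 0.02458963]), np.float64(0.000961546698032999))
frontedge R (array([ 0.46316208, -0.02567424,  0.04156276]), np.float64(0.0003332739409993527))
coverfrontL (array([0.52897397, 0.12524869, 0.07658417]), np.float64(0.0004155022918705051))
t5.3 at [0.4379 0.2465 0.2496] yaw -0.0 w 0.091 J6 113 | turn -2.00 then x 1.69 y -0.06 z 7.48 units; total
```

>>> step_arm:
  targets: "0 0 1 -1 1; 0 0 1 -1 1; 0 0 1 -0.14 1; 0 0 1 0 1; 0 0 1 0 1"

```text
t: 5.85
tool_pos: [0.4371, 0.2461, 0.1494]
tool_rot: [180.0, 0.0, 17.1]
ft_force: [0.1, -0.0, -1.0]
width: 0.0914
grip_force: 0.0
```

Run:
```python
from h import *
go(.474,.258,.005,17.1)
```

```text
t5.8 at [0.4371 0.2461 0.1494] yaw 17.1 w 0.091 J6 95 | turn -0.00 then x 1.94 y -0.03 z 7.22 units; total
```

>>> step_arm:
  targets: "0.9 -0.03 1 0 1; 1 0 1 0 1; 0 0 1 0 1; 0 0 1 0 1; 0 0 1 0 1"

```text
t: 6.35
tool_pos: [0.4735, 0.2579, 0.0495]
tool_rot: [180.0, 0.0, 17.1]
ft_force: [0.1, 0.8, -0.4]
width: 0.0912
grip_force: 0.0
```

>>> step_arm:
  targets: "0 0 1 0 1; 0 0 0.7 0 1; 0 0 0.5 0 1; 0 0 0 0 1; 0 0 0 0 1"

```text
t: 6.85
tool_pos: [0.4741, 0.2587, 0.0064]
tool_rot: [180.0, -0.0, 17.1]
ft_force: [-0.6, -0.2, -0.1]
width: 0.0915
grip_force: 0.0
```

>>> step_arm:
  targets: "0 0 0 0 0; 0 0 0 0 0; 0 0 0 0 0; 0 0 0 0 0; 0 0 0 0 0"
  newtons: 50

```text
t: 7.35
tool_pos: [0.4741, 0.259, 0.006]
tool_rot: [-180.0, -0.0, 17.1]
ft_force: [0.3, -0.1, -0.3]
width: 0.0543
grip_force: 0.0
```

>>> step_arm:
  targets: "0 0 0 0 0; 0 0 0 0 0; 0 0 0 0 0; 0 0 -0.5 0 0; 0 0 -0.5 0 0"

```text
t: 7.85
tool_pos: [0.474, 0.2589, 0.0266]
tool_rot: [180.0, 0.0, 17.1]
ft_force: [-1.2, 0.4, -0.1]
width: 0.0144
grip_force: 0.0
```

>>> step_arm:
  targets: "0 0 0 0 0; 0 0 0 0 0; 0 0 0 0 0; 0 0 0 0 0; 0 0 0 0 0"

```text
t: 8.35
tool_pos: [0.4739, 0.2589, 0.0257]
tool_rot: [180.0, 0.0, 17.1]
ft_force: [-0.2, 0.5, -1.0]
width: 0.0
grip_force: 0.0
```

>>> step_arm:
  targets: "0 0 0 0 0.5; 0 0 0 0 0.5; 0 0 0 0 0.5; 0 0 0 0 0.5; 0 0 0 0 0.5"

```text
t: 8.85
tool_pos: [0.4741, 0.259, 0.0259]
tool_rot: [180.0, -0.0, 17.1]
ft_force: [0.6, 0.1, 0.6]
width: 0.0373
grip_force: 0.0
```

Run:
```python
from h import *
c,im=shot('wE')
for k in blobs(im,*BLUE,60):
    q=cv2.minAreaRect(k);print(np.round(q[0]),np.round(q[1]),onz(c,[q[0]],.014)[0].round(4))
cv2.imwrite('pics/wE2.png',im)
```

```text
[248. 218.] [86. 21.] [0.4809 0.2614 0.014 ]
```

View pics/wE2.png

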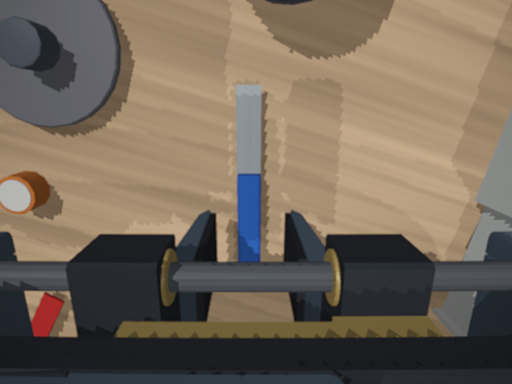

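The opener still lies aligned between the fingers at (248,218), so the fingers had simply not closed in time. I'll go down and close fully.

>>> step_arm:
  targets: "0 0 0.6 0 0.5; 0 0 0.45 0 0.5; 0 0 0 0 0; 0 0 0 0 0; 0 0 0 0 0"

```text
t: 9.4
tool_pos: [0.4741, 0.259, 0.0049]
tool_rot: [-180.0, 0.0, 17.1]
ft_force: [-0.3, -0.6, 0.3]
width: 0.0247
grip_force: 0.0
```

>>> step_arm:
  targets: "0 0 0 0 0; 0 0 0 0 0; 0 0 0 0 0; 0 0 0 0 0; 0 0 0 0 0"

```text
t: 9.9
tool_pos: [0.4742, 0.259, 0.0051]
tool_rot: [-180.0, -0.0, 17.1]
ft_force: [0.1, 0.7, 4.5]
width: 0.0135
grip_force: 50.0
```

>>> step_arm:
  targets: "0 0 -1 0 0; 0 0 -1 0 0; 0 0 -1 0 0; 0 0 -1 0 0; 0 0 -1 0 0"

```text
t: 10.4
tool_pos: [0.4738, 0.2589, 0.1056]
tool_rot: [180.0, 0.0, 17.1]
ft_force: [0.1, 0.4, -0.3]
width: 0.0135
grip_force: 50.0
```

Run:
```python
from h import *
go(.4,.038,.14,5)
```

```text
t10.4 at [0.4738 0.2589 0.1056] yaw 17.1 w 0.014 J6 95 | turn 1.51 then x -4.64 y 10.68 z -1.72 units; total
```

>>> step_arm:
  targets: "0 0 -0.9 0.75 0; 0 0 -0.8 0.76 0; -0.5 1 0 0 0; -0.5 1 0 0 0; -0.5 1 0 0 0"

```text
t: 10.9
tool_pos: [0.4489, 0.1959, 0.1389]
tool_rot: [180.0, 0.0, 5.1]
ft_force: [0.4, -0.2, -1.3]
width: 0.0134
grip_force: 50.0
```

>>> step_arm:
  targets: "-0.5 1 0 0 0; -0.5 1 0 0 0; -0.5 1 0 0 0; -0.5 1 0 0 0; -0.5 1 0 0 0"

```text
t: 11.4
tool_pos: [0.4078, 0.0918, 0.1389]
tool_rot: [-180.0, 0.0, 5.0]
ft_force: [-0.0, 0.2, -0.3]
width: 0.0136
grip_force: 50.0
```

>>> step_arm:
  targets: "-0.5 1 0 0 0; -0.1 1 0 0 0; 0 0.7 0 0 0; 0 0 0 0 0; 0 0 0 0 0"

```text
t: 11.9
tool_pos: [0.4011, 0.0379, 0.1389]
tool_rot: [-180.0, 0.0, 5.0]
ft_force: [1.1, 0.7, 0.0]
width: 0.0135
grip_force: 50.0
```

Run:
```python
from h import *
c,im=shot('wF');print(monitor.read_state()['tool_pos'],monitor.read_state()['tool_rot'])
cv2.imwrite('pics/wF2.png',cv2.resize(im,(800,600),interpolation=cv2.INTER_CUBIC))
```

```text
[0.40107198 0.03814781 0.13889305] [-1.79990000e+02  8.53469875e-03  5.01500384e+00]
```

View pics/wF2.png

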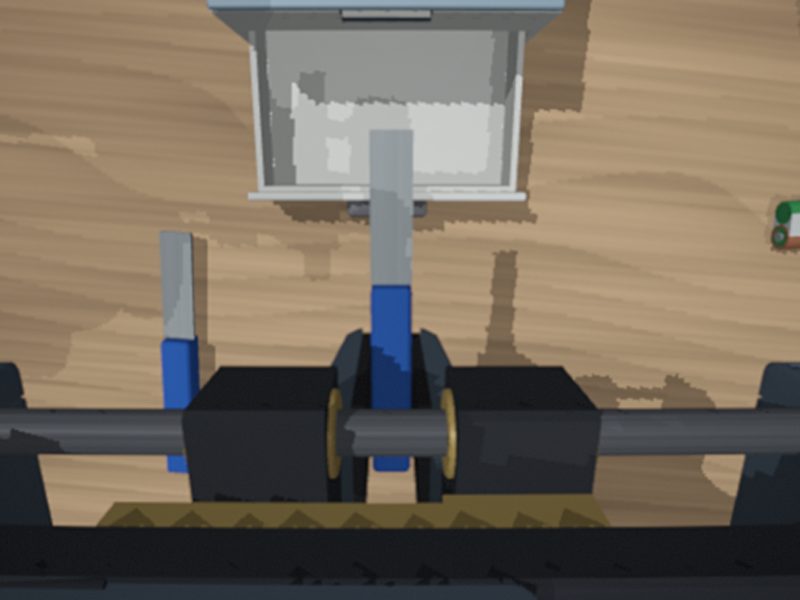

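wF shows the blade centred at (391,130) and aligned with the notch, which spans (342–432, 15). The drawer panel's top edge runs from (249,196) to (526,196).

Run:
```python
from h import *
c,im=view('wF');s=.64
for n,u,z in(('sill L',(343,20),.062),('sill R',(431,20),.062),('tip L',(370,130),.141),('tip R',(412,130),.141),('cov L',(207,9),.07),('cov R',(565,9),.07),('panel L',(249,197),.0355),('panel R',(526,197),.0355)):
    print(n,onz(c,[np.array(u)*s],z)[0].round(4))
# refine notch: sill columns of dark edge
g=cv2.cvtColor(im,cv2.COLOR_BGR2GRAY);print(g[5:14,200:300:4])
```

```text
sill L [0.5329 0.0696 0.062 ]
sill R [0.5363 0.0309 0.062 ]
tip L [0.4834 0.0509 0.141 ]
tip R [0.4846 0.0377 0.141 ]
cov L [0.5305 0.1269 0.07  ]
cov R [ 0.544  -0.0253  0.07  ]
panel L [0.4496 0.1166 0.0355]
panel R [ 0.4624 -0.0301  0.0355]
[[ 93  90  92  94  91  94  93  91  95  95  93  92  94  96  96  94  94  96
   93  92  93  93  94  92  95]
 [ 98  96  96  98  92 110 107 103 109 112 112 107  98 112 112 109 102 109
  104  72  89  90  90  88  89]
 [112 114 114 114 103 140 141 136 140 143 142 142 128 142 142 141 134 141
  141  70 112 112 112 111 112]
 [ 99 103 103 103  96 146 147 146 147 147 147 148 145 148 147 148 147 148
  147  76 104 103 103  99 104]
 [ 96  98  98  98  96 141 142 143 144 143 143 144 144 143 146 146 146 146
  146  85  98  98  98  97  98]
 [ 96  98  99  99  97 120 121 122 122 122 122 122 121 122 130 129 130 130
  129  93  99  98  97  98  99]
 [ 94  98  99  99  95  69  70  70  71  70  70  69  69  69  74  75  75  75
   74  89  99  99  94  99  98]
 [ 98  99  99 100  98  35  36  37  36  36  38  36  37  37  36  35  36  36
   37  87 100  99  98  99  99]
 [ 98  99  99  99 100  54  61  59  56  55  60  60  57  57  60  60  59  57
   60  92  99  99  99  99  99]]
```

>>> step_arm:
  targets: "0 -0.08 1 0 0; 0 0 1 0 0; 0 0 1 0 0; 0 0 0.75 0 0; 0 0 0 0 0"

```text
t: 12.45
tool_pos: [0.4, 0.0401, 0.0626]
tool_rot: [-180.0, 0.2, 5.1]
ft_force: [0.2, 0.5, -0.4]
width: 0.0134
grip_force: 50.0
```

>>> step_arm:
  targets: "0.7 0 0 0 0; 0.7 0 0 0 0; 0.7 0 0 0 0; 0.4 0 0 0 0; 0 0 0 0 0"

```text
t: 12.95
tool_pos: [0.4519, 0.0441, 0.0645]
tool_rot: [180.0, -0.1, 5.1]
ft_force: [0.0, 0.3, -0.2]
width: 0.0136
grip_force: 50.0
```

Run:
```python
from h import *
c,im=shot('sF','side');d=np.array([.51,.048])
p=proj(c,[[.53,.05,.066]])[0];print(p)
x,y=p.astype(int);cv2.imwrite('pics/sF2.png',cv2.resize(im[y-60:y+60,x-80:x+80],(800,600),interpolation=cv2.INTER_CUBIC))
```

```text
[249.19313056 207.96430289]
```

View pics/sF2.png

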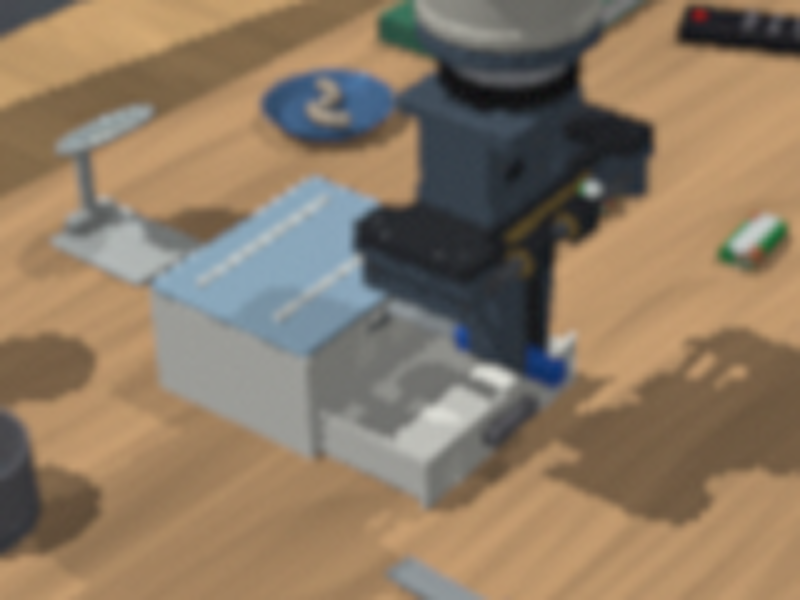

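The blade tip is at the notch (about (385,320)) at the right height. I'll insert it.

>>> step_arm:
  targets: "0.2 0 0 0 0; 0.2 0 0 0 0; 0.3 0 0 0 0; 0.4 0 0 0 0; 0 0 0 0 0"

```text
t: 13.5
tool_pos: [0.4743, 0.0457, 0.064]
tool_rot: [180.0, -0.1, 5.0]
ft_force: [-0.2, 0.5, 0.3]
width: 0.0135
grip_force: 50.0
```

>>> step_arm:
  targets: "0 0 -0.1 0 0; 0 0 -0.1 0 0; 0 0 -0.1 0 0; 0 0 -0.1 0 0; 0 0 -0.1 0 0"

```text
t: 14.0
tool_pos: [0.4726, 0.0456, 0.0741]
tool_rot: [-180.0, 0.0, 5.0]
ft_force: [0.9, -0.2, -2.1]
width: 0.0132
grip_force: 50.0
```

>>> step_arm:
  targets: "0 0 -0.2 0 0; 0 0 -0.2 0 0; 0 0 -0.2 0 0; 0 0 0 0 0; 0 0 0 0 0"

```text
t: 14.5
tool_pos: [0.4729, 0.0457, 0.0861]
tool_rot: [180.0, -0.0, 5.0]
ft_force: [-0.9, -0.1, -0.6]
width: 0.0129
grip_force: 50.0
```

Run:
```python
from h import *
s=monitor.read_state();print(s['tool_pos'],s['ft_force'],s['wrist_torque'])
c,im=shot('sG','side')
x,y=249,208;cv2.imwrite('pics/sG2.png',cv2.resize(im[y-60:y+60,x-80:x+80],(800,600),interpolation=cv2.INTER_CUBIC))
```

```text
[0.47285691 0.04566225 0.08608754] [-0.85038115 -0.0809148  -0.61943365] [ 0.01736754 -0.00594354  0.03177705]
```

View pics/sG2.png

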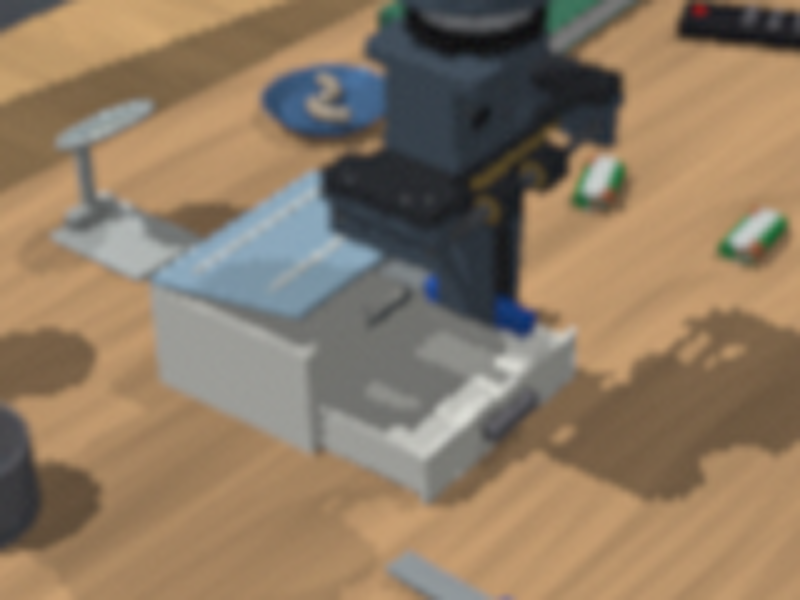

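The cover is lifting at about 0.18 rad. I'll keep the tip on its arc around the hinge.

>>> step_arm:
  targets: "0.1 0 -0.33 0 0; 0.1 0 -0.33 0 0; 0.1 0 -0.33 0 0; 0.16 0 -0.29 0 0; 0.16 0 -0.29 0 0"

```text
t: 15.05
tool_pos: [0.4854, 0.0468, 0.118]
tool_rot: [180.0, -0.0, 5.0]
ft_force: [-1.9, 0.2, -0.7]
width: 0.0134
grip_force: 50.0
```

>>> step_arm:
  targets: "0.16 0 -0.29 0 0; 0.21 0 -0.25 0 0; 0.21 0 -0.25 0 0; 0.21 0 -0.25 0 0; 0.26 0 -0.2 0 0"

```text
t: 15.55
tool_pos: [0.5064, 0.0486, 0.1426]
tool_rot: [-180.0, -0.0, 5.0]
ft_force: [-1.2, 0.3, -0.7]
width: 0.0133
grip_force: 50.0
```

>>> step_arm:
  targets: "0.26 0 -0.2 0 0; 0.26 0 -0.2 0 0; 0.29 0 -0.15 0 0; 0.29 0 -0.15 0 0; 0.29 0 -0.15 0 0"

```text
t: 16.05
tool_pos: [0.5342, 0.051, 0.1593]
tool_rot: [180.0, 0.0, 5.0]
ft_force: [-1.0, 0.2, -1.5]
width: 0.0134
grip_force: 50.0
```

>>> step_arm:
  targets: "0.32 0 -0.09 0 0; 0.32 0 -0.09 0 0; 0.32 0 -0.09 0 0; 0.3 0 0 0 0; 0.2 0 0 0 0"

```text
t: 16.55
tool_pos: [0.5635, 0.0536, 0.1645]
tool_rot: [180.0, -0.0, 5.0]
ft_force: [-1.4, 0.5, 0.3]
width: 0.0137
grip_force: 50.0
```

Run:
```python
from h import *
s=monitor.read_state();print(s['tool_pos'],s['ft_force'],s['wrist_torque'])
c,im=shot('sH','side')
x,y=249,208;cv2.imwrite('pics/sH2.png',cv2.resize(im[y-100:y+60,x-100:x+113],(800,600),interpolation=cv2.INTER_CUBIC))
```

```text
[0.56347677 0.05363428 0.16451215] [-1.37081634  0.54469156  0.28420195] [-0.05795905  0.26339822 -0.00213313]
```

View pics/sH2.png

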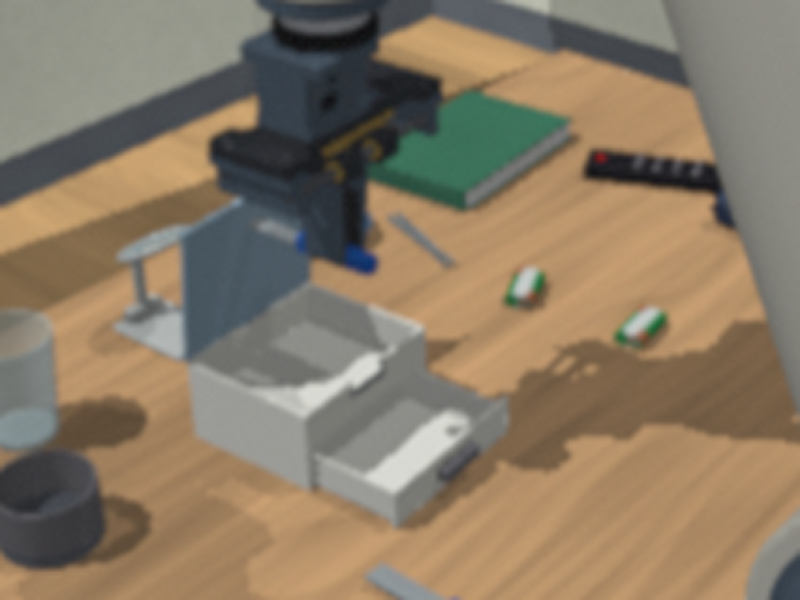

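The cover stands at about 1.45 rad and the opener is still held. I'll back off, turn a quarter turn, and lay it across the drawer.

>>> step_arm:
  targets: "-0.8 0 0 0 0; -0.8 0 0 0 0; -0.8 0 0 0 0; -0.76 0 0 0 0; 0 0 0 -1 0"

```text
t: 17.1
tool_pos: [0.4981, 0.048, 0.1645]
tool_rot: [-180.0, 0.1, 13.0]
ft_force: [-0.3, 0.7, -0.4]
width: 0.0134
grip_force: 50.0
```

>>> step_arm:
  targets: "0 0 0 -1 0; 0 0 0 -1 0; 0 0 0 -1 0; 0 0 0 -1 0; 0 0 0 -1 0"

```text
t: 17.6
tool_pos: [0.5, 0.0481, 0.1646]
tool_rot: [180.0, -0.0, 53.4]
ft_force: [0.8, 0.3, -0.4]
width: 0.0134
grip_force: 50.0
```

>>> step_arm:
  targets: "0 0 0 -1 0; 0 0 0 -1 0; 0 0 0 -1 0; 0 0 0 -1 0; 0 0 0 -1 0"

```text
t: 18.1
tool_pos: [0.5001, 0.0481, 0.1645]
tool_rot: [180.0, -0.0, 93.4]
ft_force: [-0.1, -0.7, -0.1]
width: 0.0138
grip_force: 50.0
```

>>> step_arm:
  targets: "0 0 0 -0.25 0; 0 0 0 0 0; 0 0 0 0 0; 0 0 0 0 0; 0 0 0 0 0"

```text
t: 18.6
tool_pos: [0.4999, 0.048, 0.1645]
tool_rot: [180.0, -0.0, 95.0]
ft_force: [0.1, -1.5, 0.8]
width: 0.0137
grip_force: 50.0
```

Run:
```python
from h import *
print(monitor.read_state()['joint_positions'].round())
go(.5004,.0222,.08,95.1)
go(.5004,.0222,.012,95.1)
```

```text
[-1. 22. 98.  0. 60. -6.]
t18.6 at [0.4999 0.048  0.1645] yaw 95.0 w 0.014 J6 -6 | turn -0.01 then x -1.29 y -0.09 z 4.23 units; total
t18.6 at [0.4999 0.048  0.1645] yaw 95.0 w 0.014 J6 -6 | turn -0.01 then x -1.29 y -0.09 z 7.63 units; total
```

>>> step_arm:
  targets: "-0.65 -0.05 0.8 0 0; -0.64 -0.04 0.8 0 0; 0 0 0.8 0 0; 0 0 0.8 0 0; 0 0 0 0 0"

```text
t: 19.1
tool_pos: [0.4993, 0.0221, 0.099]
tool_rot: [-179.8, -0.0, 95.0]
ft_force: [-0.0, -0.5, 1.2]
width: 0.0135
grip_force: 50.0
```

Run:
```python
from h import *
c,im=shot('wI');print(monitor.read_state()['tool_pos'])
for f in('wF','wI'):
    c,im=view(f)
    for k in blobs(im,*BLUE,100):
        x,y,w,h=cv2.boundingRect(k)
        if 220<x<280: print(f,x,y,w,h,cv2.minAreaRect(k)[2])
cv2.imwrite('pics/wI2.png',im)
```

```text
[0.49982238 0.02219268 0.10008503]
wF 240 293 21 8 90.0
wF 237 183 27 78 90.0
wI 240 293 21 8 90.0
wI 237 183 27 78 90.0
```

View pics/wI2.png

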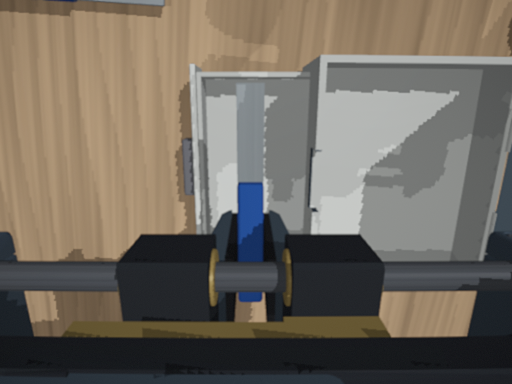

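The grip has not slipped: the blue handle has the same pixel box as before. The opener fits within the drawer walls, so I'll lower and release it.

>>> step_arm:
  targets: "0 0 1 0 0; 0 0 1 0 0; 0 0 1 0 0; 0 0 0.7 0 0; 0 0 0.4 0 0"

```text
t: 19.65
tool_pos: [0.5006, 0.0222, 0.0184]
tool_rot: [180.0, 0.0, 95.0]
ft_force: [0.4, 0.3, -0.8]
width: 0.0133
grip_force: 50.0
```

>>> step_arm:
  targets: "0 0 0.2 0 0; 0 0 0.05 0 0; 0 0 0 0 0.3; 0 0 0 0 0.3; 0 0 0 0 0.3"

```text
t: 20.15
tool_pos: [0.5006, 0.0222, 0.014]
tool_rot: [180.0, 0.0, 95.0]
ft_force: [0.7, -0.6, -0.3]
width: 0.0271
grip_force: 0.0
```

>>> step_arm:
  targets: "0 0 0 0 0.3; 0 0 -0.5 0 0.3; 0 0 -1 0 0.3; 0 0 -1 0 0.3; 0 0 -1 0 0.3"

```text
t: 20.65
tool_pos: [0.5003, 0.0222, 0.085]
tool_rot: [180.0, 0.0, 95.0]
ft_force: [-0.7, 0.4, -0.1]
width: 0.0271
grip_force: 0.0
```

>>> step_arm:
  targets: "0 0 -1 0 0.6; 0 0 -1 0 0.6; 0 0 -1 0 0.6; 0 0 -1 0 0.6; 0 0 0 0 0.6"

```text
t: 21.15
tool_pos: [0.5015, 0.0221, 0.1664]
tool_rot: [179.8, 0.0, 95.0]
ft_force: [0.4, -1.0, -0.2]
width: 0.0546
grip_force: 0.0
```

Run:
```python
from h import *
c,im=shot('wJ');ct,it=shot('tJ','top')
for k in blobs(im,*BLUE,100):
    q=cv2.minAreaRect(k);print('wr',np.round(q[0]),np.round(q[1]),onz(c,[q[0]],.018)[0].round(4))
for cc,i in((ct,it),):
  for k in blobs(i,*GREEN,4):
    q=cv2.minAreaRect(k);print('top green',np.round(q[0]),np.round(q[1]),onz(cc,[q[0]],.0145)[0].round(3))
  for k in blobs(i,(0,0,105),(180,45,255),12):
    q=cv2.minAreaRect(k)
    if 300<q[0][0]<340 and q[0][1]<260: print('white',q[0],onz(cc,[q[0]],.0145)[0].round(3))
cv2.imwrite('pics/tJ2.png',cv2.resize(it,(800,600),interpolation=cv2.INTER_CUBIC))
```

```text
wr [248. 179.] [66. 11.] [0.5001 0.021  0.018 ]
wr [52. 10.] [ 20. 105.] [0.3123 0.1601 0.018 ]
top green [320. 225.] [ 2. 10.] [ 0.454 -0.225  0.014]
top green [314. 218.] [ 2. 11.] [ 0.474 -0.208  0.014]
top green [316. 186.] [ 2. 11.] [ 0.575 -0.212  0.014]
top green [309. 181.] [ 2. 11.] [ 0.589 -0.191  0.014]
top green [368. 116.] [41. 65.] [ 0.802 -0.383  0.014]
white (317.5, 222.0) [ 0.463 -0.217  0.014]
white (312.7155456542969, 183.3362274169922) [ 0.582 -0.203  0.014]
```

View pics/tJ2.png

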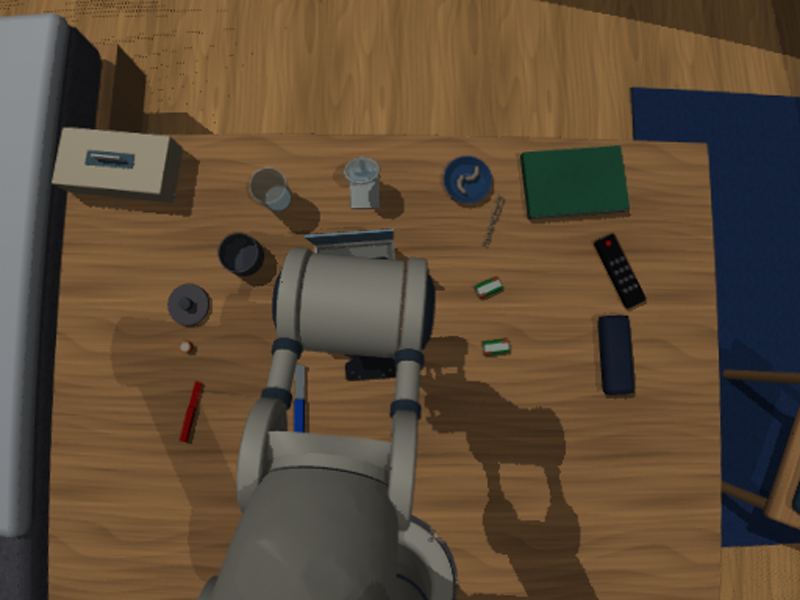

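The opener lies in the drawer, at (0.500, 0.021) for its handle centre. The arm no longer hides the lower right, and only two pairs exist, at about (496,347) and (490,288). I'll fly over them and measure.

>>> step_arm:
  targets: "-1 0 0 0 0.6; -1 0 0 0 0.6; -1 0 0 0 0.6; -1 0 0 0 0.6; -1 0 0 0 0.6"

```text
t: 21.75
tool_pos: [0.5084, -0.0781, 0.1626]
tool_rot: [-179.9, -0.0, 95.0]
ft_force: [1.0, 0.4, -0.2]
width: 0.0542
grip_force: 0.0
```

>>> step_arm:
  targets: "-1 0 0 0 0.6; -1 0 0 0 0.6; -1 0 0 0 0.6; -1 0 0 0 0.6; -1 0 0 0 0.6"

```text
t: 22.25
tool_pos: [0.5173, -0.1776, 0.1626]
tool_rot: [-179.9, -0.1, 95.0]
ft_force: [0.5, -0.9, 0.7]
width: 0.0545
grip_force: 0.0
```

>>> step_arm:
  targets: "-1 0 0 0 0.6; -1 0 0 0 0.6; -1 0 0 0 0.6; -1 0 0 0 0.6; 0 0 0 0 0.6"

```text
t: 22.75
tool_pos: [0.525, -0.2593, 0.1631]
tool_rot: [180.0, 0.0, 94.9]
ft_force: [-0.3, -0.1, -1.0]
width: 0.0549
grip_force: 0.0
```

```bash
cat >> h.py <<'E'
def pairs(c,im,z=.0145):
    """pair tops: white label + green bands + copper, by clusters of green bands"""
    hsv=cv2.cvtColor(im,cv2.COLOR_BGR2HSV)
    m=cv2.inRange(hsv,np.array((45,90,40)),np.array((85,255,255)))|cv2.inRange(hsv,np.array((0,0,115)),np.array((180,45,255)))|cv2.inRange(hsv,np.array((2,115,60)),np.array((9,255,255)))
    m[250:]=0; m=cv2.morphologyEx(m,cv2.MORPH_OPEN,np.ones((3,3)));m=cv2.morphologyEx(m,cv2.MORPH_CLOSE,np.ones((5,5)))
    out=[]
    for k in cv2.findContours(m,cv2.RETR_EXTERNAL,cv2.CHAIN_APPROX_NONE)[0]:
        if cv2.contourArea(k)<400: continue
        q=cv2.minAreaRect(k);b=onz(c,cv2.boxPoints(q),z)[:,:2];e=[b[1]-b[0],b[2]-b[1]];L=[np.linalg.norm(i) for i in e]
        l=e[int(np.argmax(L))];out.append((q[0],onz(c,[q[0]],z)[0].round(4),np.round(sorted(L),4),round(np.degrees(np.arctan2(l[1],l[0]))%180,1)))
    return out
E
python3 - <<'E'
from h import *
c,im=shot('wK');print(monitor.read_state()['tool_pos'])
for o in pairs(c,im):print(o)
cv2.imwrite('pics/wK2.png',im)
E
```

```text
[ 0.52478303 -0.25798409  0.16308352]
((470.78436279296875, 231.92349243164062), array([ 0.7647, -0.2976,  0.0145]), array([0.0412, 0.0871]), np.float64(5.9))
((191.6103515625, 130.3241424560547), array([ 0.4639, -0.217 ,  0.0145]), array([0.0268, 0.0497]), np.float64(97.8))
((311.8027648925781, 126.5091781616211), array([ 0.5795, -0.2032,  0.0145]), array([0.027, 0.05 ]), np.float64(115.1))
```

View pics/wK2.png

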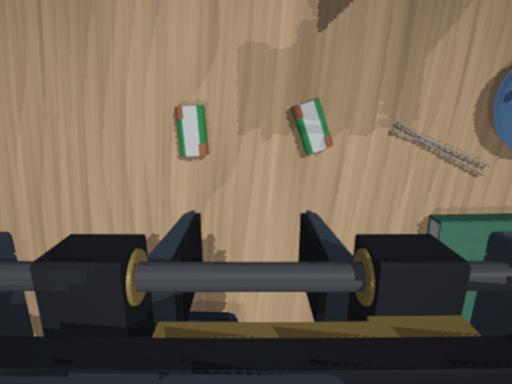

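Pair 1 is at (192,130) and pair 2 at (312,126), both 27x50 mm as they should be.

Run:
```python
from h import *
a,b=view('wB')[0],view('wK')[0]
print(tri(a,(355.1,115.5),b,(191.6,130.3)),tri(a,(349.1,11.4),b,(311.8,126.5)))
go(.464,-.217,.005,97.8)
```

```text
(array([ 0.46328972, -0.2173204 ,  0.01231843]), np.float64(0.00048267934207038327)) (array([ 0.58181045, -0.20396569,  0.00203896]), np.float64(0.00018905909701176342))
t22.8 at [ 0.5248 -0.258   0.1631] yaw 95.0 w 0.055 J6 -37 | turn -0.36 then x 2.44 y -2.73 z 7.90 units; total
```

>>> step_arm:
  targets: "0 0 0.4 -0.36 0.6; 0.8 -0.9 1 0 0.6; 0.8 -0.9 1 0 0.6; 0.84 -0.93 1 0 0.6; 0 0 1 0 0.6"

```text
t: 23.3
tool_pos: [0.4611, -0.2134, 0.0748]
tool_rot: [-179.9, -0.1, 97.9]
ft_force: [-0.4, -0.5, 0.2]
width: 0.0549
grip_force: 0.0
```

>>> step_arm:
  targets: "0 0 1 0 0.6; 0 0 1 0 0.6; 0 0 1 0 0.6; 0 0 0.5 0 0.6; 0 0 0 0 0.2"
  newtons: 25

```text
t: 23.8
tool_pos: [0.4634, -0.2153, 0.0046]
tool_rot: [-179.9, -0.1, 97.9]
ft_force: [-0.0, -0.2, 0.8]
width: 0.0494
grip_force: 0.0
```

>>> step_arm:
  targets: "0 0 0 0 0.2; 0 0 0 0 0.2; 0 0 0 0 0.2; 0 0 0 0 0.2; 0 0 0 0 0.2"

```text
t: 24.3
tool_pos: [0.4645, -0.2161, 0.0063]
tool_rot: [179.9, 0.0, 97.9]
ft_force: [0.3, 1.0, 8.2]
width: 0.0281
grip_force: 25.0
```

>>> step_arm:
  targets: "0 0 -1 0 0.2; 0 0 -1 0 0.2; 0 0 -1 0 0.2; 0 0 -1 -1 0.2; 0 0 -1 -1 0.2"

```text
t: 24.8
tool_pos: [0.464, -0.2159, 0.1067]
tool_rot: [180.0, 0.0, 114.2]
ft_force: [0.6, -0.4, 0.1]
width: 0.0285
grip_force: 25.0
```

>>> step_arm:
  targets: "0 0 -1 -1 0.2; 0 0 -0.5 -1 0.2; 0 0 0 -1 0.2; 0 0 0 -1 0.2; 0 0 0 -1 0.2"

```text
t: 25.3
tool_pos: [0.464, -0.2159, 0.136]
tool_rot: [-180.0, 0.0, 154.2]
ft_force: [0.1, -0.3, -0.9]
width: 0.0281
grip_force: 25.0
```

>>> step_arm:
  targets: "0 0 0 -1 0.2; 0 0 0 -1 0.2; 0 0 0 -1 0.2; 0 0 0 -0.9 0.2; 0 0 0 0 0.2"

```text
t: 25.8
tool_pos: [0.464, -0.2159, 0.1359]
tool_rot: [-180.0, 0.0, -174.8]
ft_force: [-0.6, -0.6, -0.1]
width: 0.0282
grip_force: 25.0
```

Run:
```python
from h import *
go(.5769,.0199,.14,185.1)
```

```text
t25.8 at [ 0.464  -0.2159  0.1359] yaw -174.8 w 0.028 J6 -127 | turn 0.02 then x -6.67 y 11.24 z -0.21 units; total
```

>>> step_arm:
  targets: "-0.6 1 0 0 0.2; -0.6 1 0 0 0.2; -0.6 1 0 0 0.2; -0.6 1 0 0 0.2; -0.6 1 0 0 0.2"

```text
t: 26.3
tool_pos: [0.5152, -0.1101, 0.1358]
tool_rot: [-180.0, 0.0, -175.2]
ft_force: [0.4, -0.2, -0.2]
width: 0.0284
grip_force: 25.0
```

>>> step_arm:
  targets: "-0.6 1 0 0 0.2; -0.6 1 0 0 0.2; -0.6 1 0 0 0.2; -0.6 1 0 0 0.2; -0.6 1 0 0 0.2"

```text
t: 26.8
tool_pos: [0.5661, -0.0051, 0.1357]
tool_rot: [-180.0, 0.0, -175.2]
ft_force: [0.2, -0.8, -0.3]
width: 0.0282
grip_force: 25.0
```

>>> step_arm:
  targets: "-0.6 1 0 0 0.2; -0.07 0.24 0 0 0.2; 0 0 0 0 0.2; 0 0 0 0 0.2; 0 0 0 0 0.2"

```text
t: 27.3
tool_pos: [0.5765, 0.0191, 0.1356]
tool_rot: [-180.0, -0.0, -175.0]
ft_force: [-0.5, -1.0, -0.2]
width: 0.0286
grip_force: 25.0
```

Run:
```python
from h import *
go(.5769,.0199,.049,185.1)
```

```text
t27.3 at [0.5765 0.0191 0.1356] yaw -175.0 w 0.029 J6 -99 | turn -0.01 then x -0.02 y 0.04 z 4.33 units; total
```

>>> step_arm:
  targets: "0 0.04 1 0 0.2; 0 0 1 0 0.2; 0 0 1 0 0.2; 0 0 0.8 0 0.2; 0 0 0.5 0 0.2"

```text
t: 27.8
tool_pos: [0.5762, 0.02, 0.0485]
tool_rot: [180.0, -0.1, -175.0]
ft_force: [0.1, -0.0, -0.6]
width: 0.0283
grip_force: 25.0
```

>>> step_arm:
  targets: "0 0 0 0 0.2; 0 0 0 0 0.42; 0 0 0 0 0.42; 0 0 0 0 0.42; 0 0 -1 0 0.42"

```text
t: 28.3
tool_pos: [0.5757, 0.0207, 0.0685]
tool_rot: [180.0, -0.2, -174.9]
ft_force: [0.3, 0.3, -0.2]
width: 0.0382
grip_force: 0.0
```

>>> step_arm:
  targets: "0 0 -1 0 0.42; 0 0 -1 0 0.42; 0 0 -1 0 0.42; 0 0 -1 0 0.42; 0 0 0 0 0.6"

```text
t: 28.8
tool_pos: [0.5784, 0.0206, 0.1525]
tool_rot: [-180.0, 0.3, -174.9]
ft_force: [-0.4, 0.2, 0.5]
width: 0.0437
grip_force: 0.0
```

Run:
```python
from h import *
c,im=shot('wL');ct,it=shot('tL','top')
for k in blobs(im,*GREEN,20):
    q=cv2.minAreaRect(k);print('wr',np.round(q[0]),np.round(q[1]),onz(c,[q[0]],.0545)[0].round(4))
for k in blobs(it,*GREEN,4):
    q=cv2.minAreaRect(k);print('top green',np.round(q[0]),np.round(q[1]),onz(ct,[q[0]],.0145)[0].round(3))
go(.5795,-.2032,.13,115)
```

```text
wr [238. 196.] [38.  5.] [0.5822 0.0091 0.0545]
wr [260. 182.] [42. 11.] [0.5681 0.0267 0.0545]
wr [ 37. 171.] [12. 40.] [ 0.5753 -0.1632  0.0545]
wr [ 13. 155.] [ 5. 31.] [ 0.5638 -0.1823  0.0545]
top green [316. 186.] [ 2. 11.] [ 0.575 -0.212  0.014]
top green [309. 181.] [ 2. 11.] [ 0.589 -0.191  0.014]
top green [368. 116.] [41. 65.] [ 0.802 -0.382  0.014]
t28.9 at [0.577  0.0207 0.1499] yaw -174.9 w 0.051 J6 -99 | turn 8.76 then x -10.20 y -4.62 z 1.00 units; total
```

>>> step_arm:
  targets: "0.1 -1 0 0 0.6; 0.1 -1 0 0 0.6; 0.1 -1 0 0 0.6; 0.1 -1 0 0 0.6; 0.1 -1 0 0 0.6"

```text
t: 29.4
tool_pos: [0.5752, -0.0805, 0.1485]
tool_rot: [180.0, -0.1, -174.9]
ft_force: [0.6, -0.0, -0.5]
width: 0.0543
grip_force: 0.0
```

>>> step_arm:
  targets: "0.1 -1 0 0 0.6; 0.1 -1 0 0 0.6; 0.1 -1 0 0 0.6; 0.05 -1 0 0 0.6; 0 -1 0 0 0.6"

```text
t: 29.9
tool_pos: [0.5772, -0.1808, 0.1486]
tool_rot: [180.0, -0.1, -174.9]
ft_force: [0.4, 0.5, 0.4]
width: 0.0544
grip_force: 0.0
```

>>> step_arm:
  targets: "0 -1 0 0 0.6; 0 -0.16 0 1 0.6; 0 0 0 1 0.6; 0 0 0 1 0.6; 0 0 0 1 0.6"

```text
t: 30.4
tool_pos: [0.5798, -0.2038, 0.1491]
tool_rot: [-180.0, -0.0, 152.8]
ft_force: [0.0, -0.5, 0.0]
width: 0.0547
grip_force: 0.0
```

>>> step_arm:
  targets: "0 0 0 1 0.6; 0 0 0 1 0.6; 0 0 0 1 0.6; 0 0 0 1 0.6; 0 0 0 0.76 0.6"

```text
t: 30.9
tool_pos: [0.5798, -0.2037, 0.1491]
tool_rot: [-180.0, -0.0, 114.7]
ft_force: [-0.3, 0.6, -0.1]
width: 0.0547
grip_force: 0.0
```

Run:
```python
from h import *
c,im=shot('wM')
for k in blobs(im,*GREEN,20):
    q=cv2.minAreaRect(k);print('wr',np.round(q[0]),np.round(q[1]),onz(c,[q[0]],.0145)[0].round(4))
go(.5795,-.2032,.005,115)
```

```text
wr [241. 187.] [34.  4.] [ 0.5731 -0.2126  0.0145]
wr [262. 174.] [37.  6.] [ 0.5863 -0.1928  0.0145]
t30.9 at [ 0.5798 -0.2036  0.1492] yaw 114.4 w 0.054 J6 -49 | turn -0.08 then x 0.03 y -0.01 z 7.21 units; total
```

>>> step_arm:
  targets: "0.03 0 1 -0.08 0.6; 0 0 1 0 0.6; 0 0 1 0 0.6; 0 0 1 0 0.6; 0 0 1 0 0.6"

```text
t: 31.45
tool_pos: [0.5796, -0.203, 0.0484]
tool_rot: [-180.0, -0.0, 115.8]
ft_force: [-0.0, -0.5, -0.6]
width: 0.0547
grip_force: 0.0
```

>>> step_arm:
  targets: "0 0 1 0 0.6; 0 0 0.7 0 0.6; 0 0 0.45 0 0.6; 0 0 0 0 0.2; 0 0 0 0 0.2"

```text
t: 31.95
tool_pos: [0.5799, -0.2028, 0.007]
tool_rot: [180.0, 0.0, 115.7]
ft_force: [-0.9, 0.0, 0.6]
width: 0.0416
grip_force: 0.0
```

>>> step_arm:
  targets: "0 0 0 0 0.2; 0 0 0 0 0.2; 0 0 0 0 0.2; 0 0 0 0 0.2; 0 0 0 0 0.2"

```text
t: 32.45
tool_pos: [0.5801, -0.2029, 0.0074]
tool_rot: [179.9, 0.1, 115.7]
ft_force: [-0.0, -0.3, 7.0]
width: 0.0282
grip_force: 25.0
```

>>> step_arm:
  targets: "0 0 -1 0 0.2; 0 0 -1 0 0.2; 0 0 -1 -1 0.2; 0 0 -1 -1 0.2; 0 0 -1 -1 0.2"

```text
t: 32.95
tool_pos: [0.5795, -0.2026, 0.1076]
tool_rot: [180.0, 0.0, 140.0]
ft_force: [0.3, 0.0, -0.1]
width: 0.0281
grip_force: 25.0
```

>>> step_arm:
  targets: "0 0 -1 -1 0.2; 0 0 -0.5 -1 0.2; 0 0 0 -1 0.2; 0 0 0 -1 0.2; 0 0 0 -1 0.2"

```text
t: 33.45
tool_pos: [0.5795, -0.2026, 0.1369]
tool_rot: [-180.0, 0.0, -180.0]
ft_force: [0.4, -0.0, -0.8]
width: 0.028
grip_force: 25.0
```

>>> step_arm:
  targets: "0 0 0 -0.75 0.2; 0 0 0 0 0.2; 0 0 0 0 0.2; 0 0 0 0 0.2; 0 0 0 0 0.2"

```text
t: 33.95
tool_pos: [0.5795, -0.2026, 0.1365]
tool_rot: [180.0, -0.0, -174.4]
ft_force: [0.0, -0.2, 0.0]
width: 0.0282
grip_force: 25.0
```

Run:
```python
from h import *
go(.5709,.0877,.135,185.1)
```

```text
t34.0 at [ 0.5795 -0.2026  0.1365] yaw -174.4 w 0.028 J6 -120 | turn 0.06 then x -0.86 y 14.50 z 0.08 units; total
```

>>> step_arm:
  targets: "-0.06 1 0 0.06 0.2; -0.06 1 0 0 0.2; -0.06 1 0 0 0.2; -0.06 1 0 0 0.2; -0.06 1 0 0 0.2"

```text
t: 34.45
tool_pos: [0.5762, -0.1017, 0.1365]
tool_rot: [-180.0, 0.0, -174.9]
ft_force: [0.5, -0.2, -1.1]
width: 0.028
grip_force: 25.0
```

>>> step_arm:
  targets: "-0.06 1 0 0 0.2; -0.06 1 0 0 0.2; -0.06 1 0 0 0.2; -0.06 1 0 0 0.2; -0.06 1 0 0 0.2"

```text
t: 34.95
tool_pos: [0.5732, -0.0016, 0.1366]
tool_rot: [-180.0, 0.0, -174.9]
ft_force: [-0.4, 0.7, -0.3]
width: 0.0281
grip_force: 25.0
```

>>> step_arm:
  targets: "-0.06 1 0 0 0.2; -0.06 1 0 0 0.2; -0.06 1 0 0 0.2; -0.06 1 0 0 0.2; -0.02 0.5 0 0 0.2"

```text
t: 35.45
tool_pos: [0.5702, 0.0891, 0.1366]
tool_rot: [180.0, 0.0, -174.8]
ft_force: [-0.7, -0.2, -1.2]
width: 0.0278
grip_force: 25.0
```

>>> step_arm:
  targets: "0 0 0 0 0.2; 0 0 0 0 0.2; 0 0 0.5 0 0.2; 0 0 0.5 0 0.2; 0 0 0 0 0.2"

```text
t: 35.95
tool_pos: [0.5692, 0.0871, 0.1147]
tool_rot: [180.0, -0.2, -174.9]
ft_force: [0.1, 0.1, -1.1]
width: 0.0281
grip_force: 25.0
```

Run:
```python
from h import *
go(.5709,.0877,.0495,185.1)
```

```text
t36.0 at [0.5692 0.0871 0.1147] yaw -174.9 w 0.028 J6 -92 | turn 0.01 then x -0.09 y 0.02 z 3.26 units; total
```

>>> step_arm:
  targets: "-0.06 0 1 0 0.2; 0 0 1 0 0.2; 0 0 0.8 0 0.2; 0 0 0.45 0 0.2; 0 0 0 0 0.2"

```text
t: 36.45
tool_pos: [0.5708, 0.0876, 0.0505]
tool_rot: [180.0, -0.1, -174.8]
ft_force: [0.2, -0.9, -0.2]
width: 0.0282
grip_force: 25.0
```

>>> step_arm:
  targets: "0 0 0 0 0.2; 0 0 0 0 0.42; 0 0 0 0 0.42; 0 0 0 0 0.42; 0 0 -1 0 0.42"

```text
t: 36.95
tool_pos: [0.5702, 0.0878, 0.0702]
tool_rot: [180.0, -0.2, -174.8]
ft_force: [-0.9, 0.5, 0.5]
width: 0.0386
grip_force: 0.0
```

>>> step_arm:
  targets: "0 0 -1 0 0.42; 0 0 -1 0 0.42; 0 0 -1 0 0.42; 0 0 -1 0 0.42; 0 0 0 0 0.6"

```text
t: 37.45
tool_pos: [0.5729, 0.088, 0.1542]
tool_rot: [-180.0, 0.3, -174.8]
ft_force: [0.5, -0.4, 0.1]
width: 0.0436
grip_force: 0.0
```

Run:
```python
from h import *
c,im=shot('wN');s,si=shot('sN','side')
for k in blobs(im,*GREEN,20):
    q=cv2.minAreaRect(k);print('wr',np.round(q[0]),np.round(q[1]),onz(c,[q[0]],.0545)[0].round(4))
# capsule, lid in side view (check for knocks)
for k in blobs(si,(3,150,60),(14,255,255),15):
    q=cv2.minAreaRect(k);
    p=onz(s,[q[0]],.008)[0]
    if abs(p[0]-.45)<.15 and abs(p[1]-.39)<.15: print('orange side',np.round(q[0]),np.round(q[1]),p.round(3))
go(.455,.395,.16,185)
```

```text
wr [238. 196.] [38.  5.] [0.5772 0.0765 0.0545]
wr [160. 195.] [38.  4.] [0.5824 0.0098 0.0545]
wr [262. 182.] [43. 10.] [0.5625 0.0966 0.0545]
wr [184. 181.] [43. 11.] [0.5676 0.03   0.0545]
orange side [214. 330.] [46.  8.] [0.326 0.386 0.008]
orange side [173. 306.] [5. 9.] [0.45  0.403 0.008]
t37.5 at [0.5715 0.0878 0.1517] yaw -174.8 w 0.051 J6 -92 | turn 0.02 then x 4.47 y 15.81 z -0.41 units; total
```

>>> step_arm:
  targets: "0.28 1 0 0 0.6; 0.28 1 0 0 0.6; 0.28 1 0 0 0.6; 0.28 1 0 0 0.6; 0.28 1 0 0 0.6"

```text
t: 38.05
tool_pos: [0.5336, 0.1855, 0.1504]
tool_rot: [-180.0, -0.1, -174.8]
ft_force: [-0.3, 0.1, -0.3]
width: 0.055
grip_force: 0.0
```

>>> step_arm:
  targets: "0.28 1 0 0 0.6; 0.28 1 0 0 0.6; 0.28 1 0 0 0.6; 0.28 1 0 0 0.6; 0.28 1 0 0 0.6"

```text
t: 38.55
tool_pos: [0.4967, 0.2825, 0.1504]
tool_rot: [-180.0, -0.1, -174.8]
ft_force: [0.3, -0.1, 0.3]
width: 0.0548
grip_force: 0.0
```

>>> step_arm:
  targets: "0.28 1 0 0 0.6; 0.28 1 0 0 0.6; 0.28 1 0 0 0.6; 0.28 1 0 0 0.6; 0.28 1 0 0 0.6"

```text
t: 39.05
tool_pos: [0.4598, 0.3795, 0.1504]
tool_rot: [-180.0, -0.1, -174.8]
ft_force: [0.6, 0.2, 0.3]
width: 0.0549
grip_force: 0.0
```

>>> step_arm:
  targets: "0.27 0.8 0 0 0.6; 0 0 0 0 0.6; 0 0 0 0 0.6; 0 0 0 0 0.6; 0 0 0 0 0.6"

```text
t: 39.55
tool_pos: [0.4542, 0.3938, 0.1515]
tool_rot: [-180.0, -0.0, -174.9]
ft_force: [-0.1, -0.1, -0.2]
width: 0.0546
grip_force: 0.0
```

Run:
```python
from h import *
c,im=shot('wO')
for n,r,z in(('cap',((0,0,130),(40,60,255)),.016),('or',((3,150,60),(14,255,255)),.008)):
  for k in blobs(im,*r,40):
    q=cv2.minAreaRect(k)
    if q[0][1]<250:print(n,np.round(q[0]),np.round(q[1]),onz(c,[q[0]],z)[0].round(4))
go(.455,.395,.005,185)
cv2.imwrite('pics/wO2.png',im)
```

```text
cap [254. 184.] [19. 19.] [0.4554 0.3962 0.016 ]
or [252. 176.] [12. 23.] [0.4489 0.3943 0.008 ]
t39.6 at [0.4542 0.3938 0.1515] yaw -174.9 w 0.055 J6 -60 | turn 0.02 then x -0.05 y 0.06 z 7.33 units; total
```

>>> step_arm:
  targets: "-0.06 0.09 1 0 0.6; 0 0 1 0 0.6; 0 0 1 0 0.6; 0 0 1 0 0.6; 0 0 1 0 0.6"

```text
t: 40.1
tool_pos: [0.4552, 0.396, 0.0508]
tool_rot: [180.0, 0.0, -174.8]
ft_force: [0.1, 0.1, -0.1]
width: 0.0546
grip_force: 0.0
```

>>> step_arm:
  targets: "0 0 1 0 0.6; 0 0 0.9 0 0.6; 0 0 0.4 0 0.6; 0 0 0 0 0.15; 0 0 0 0 0.15"
  newtons: 15

```text
t: 40.6
tool_pos: [0.4553, 0.3965, 0.0061]
tool_rot: [180.0, 0.0, -174.8]
ft_force: [-0.6, 0.5, 0.4]
width: 0.0416
grip_force: 0.0
```

>>> step_arm:
  targets: "0 0 0 0 0.15; 0 0 0 0 0.15; 0 0 0 0 0.15; 0 0 0 0 0.15; 0 0 0 0 0.15"

```text
t: 41.1
tool_pos: [0.4553, 0.3967, 0.0062]
tool_rot: [180.0, 0.1, -174.8]
ft_force: [-0.4, -0.4, 7.8]
width: 0.0231
grip_force: 15.0
```

>>> step_arm:
  targets: "0 0 -1 0 0.15; 0 0 -1 0 0.15; 0 0 -1 0 0.15; 0 0 -1 0 0.15; 0 0 -1 0 0.15"

```text
t: 41.6
tool_pos: [0.4548, 0.3963, 0.1065]
tool_rot: [180.0, 0.0, -174.8]
ft_force: [-0.1, -0.2, -0.6]
width: 0.0237
grip_force: 15.0
```

Run:
```python
from h import *
im=cv2.imread('pics/tJ.png');c=view('tJ')[0]
g=cv2.cvtColor(im,cv2.COLOR_BGR2HSV);m=cv2.inRange(g,np.array((0,0,0)),np.array((180,110,70)));m[:, 200:]=0;m[:130]=0
for k in cv2.findContours(m,cv2.RETR_EXTERNAL,cv2.CHAIN_APPROX_NONE)[0]:
    if cv2.contourArea(k)>100: print(cv2.fitEllipse(k),cv2.boundingRect(k))
go(.64,.285,.13,185)
```

```text
((120.41036224365234, 194.68350219726562), (25.374683380126953, 26.188526153564453), 27.596704483032227) (108, 182, 26, 27)
((183.67945861816406, 247.04263305664062), (30.84703254699707, 143.24356079101562), 3.7049708366394043) (165, 159, 35, 152)
((153.93258666992188, 162.40536499023438), (25.56473159790039, 29.394344329833984), 121.15199279785156) (140, 149, 29, 28)
((18.88541030883789, 317.017578125), (25.89441680908203, 401.0452880859375), 4.080288887023926) (0, 130, 42, 254)
t41.6 at [0.4548 0.3963 0.1065] yaw -174.8 w 0.024 J6 -60 | turn 0.02 then x -8.74 y -6.35 z -1.17 units; total
```

>>> step_arm:
  targets: "-1 -0.6 -0.6 0 0.15; -1 -0.6 -0.6 0 0.15; -1 -0.6 -0.6 0 0.15; -1 -0.6 0 0 0.15; -1 -0.6 0 0 0.15"

```text
t: 42.1
tool_pos: [0.5608, 0.3453, 0.1422]
tool_rot: [180.0, 0.0, -174.8]
ft_force: [0.9, 0.4, -0.8]
width: 0.0235
grip_force: 15.0
```

>>> step_arm:
  targets: "-1 -0.6 0 0 0.15; -1 -0.6 0 0 0.15; -1 -0.6 0 0 0.15; -1 -0.6 0 0 0.15; -1 -0.6 0 0 0.15"

```text
t: 42.6
tool_pos: [0.6656, 0.2944, 0.1416]
tool_rot: [180.0, -0.0, -174.8]
ft_force: [0.3, 0.2, -0.3]
width: 0.0232
grip_force: 15.0
```

>>> step_arm:
  targets: "-0.1 -0.4 0 0 0.15; 0 0 0 0 0.15; 0 0 0 0 0.15; 0 0 0 0 0.15; 0 0 0 0 0.15"

```text
t: 43.1
tool_pos: [0.667, 0.2878, 0.1417]
tool_rot: [180.0, -0.0, -174.8]
ft_force: [0.9, -0.3, 0.1]
width: 0.0229
grip_force: 15.0
```

Run:
```python
from h import *
c,im=shot('wP');print(monitor.read_state()['tool_pos'])
cv2.imwrite('pics/wP2.png',im)
```

```text
[0.66716244 0.28770801 0.14170291]
```

View pics/wP2.png

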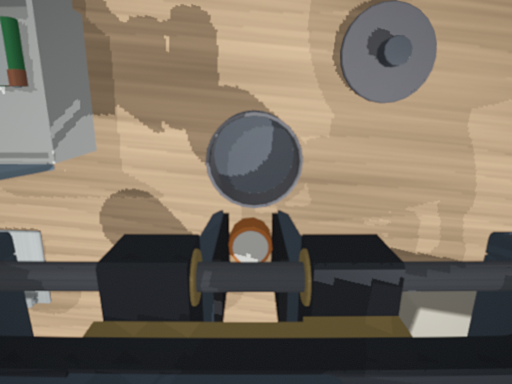

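wP shows the jar rim as a circle centred at (254,158), radius about 48 px, and the lid at (388,52) with its knob at (397,50). The capsule is held at (250,245).

Run:
```python
from h import *
c,im=view('wP')
b=onz(c,[(207,158.5),(302.5,158.5),(254.5,110),(254.5,207)],.05);print(b.round(4),'jar c',((b[0]+b[1])/2).round(4),((b[2]+b[3])/2).round(4),np.linalg.norm(b[0]-b[1]),np.linalg.norm(b[2]-b[3]))
b=onz(c,[(340.5,51),(436.5,51),(388,1),(388,102)],.011);print('lid',((b[0]+b[1])/2).round(4),((b[2]+b[3])/2).round(4),np.linalg.norm(b[0]-b[1]),np.linalg.norm(b[2]-b[3]))
k=onz(c,[(397,50)],.029)[0];print('knob',k)
g=cv2.cvtColor(im,cv2.COLOR_BGR2GRAY)
mask=np.zeros_like(g);cv2.circle(mask,(254,158),62,255,-1)
hs=cv2.cvtColor(im,cv2.COLOR_BGR2HSV)
m=(hs[...,1]<75).astype(np.uint8)*255&mask; m[205:]=0
k=max(cv2.findContours(m,cv2.RETR_EXTERNAL,cv2.CHAIN_APPROX_NONE)[0],key=cv2.contourArea)
p=onz(c,k.reshape(-1,2)[k.reshape(-1,2)[:,1]<200].astype(float),.05)[:,:2]
A=np.c_[2*p,np.ones(len(p))];x=np.linalg.lstsq(A,(p**2).sum(1),rcond=None)[0];print('fit',x[:2],np.sqrt(x[2]+x[:2]@x[:2]))
m=((hs[...,1]<75)).astype(np.uint8)*255;m[120:]=0;m[:,:325]=0;m[:,460:]=0
k=max(cv2.findContours(m,cv2.RETR_EXTERNAL,cv2.CHAIN_APPROX_NONE)[0],key=cv2.contourArea).reshape(-1,2)
p=onz(c,k.astype(float)[k[:,1]>1],.011)[:,:2]
A=np.c_[2*p,np.ones(len(p))];x=np.linalg.lstsq(A,(p**2).sum(1),rcond=None)[0];print('lidfit',x[:2],np.sqrt(x[2]+x[:2]@x[:2]))
go(.638,.284,.05,185)
```

```text
[[0.6391 0.249  0.05  ]
 [0.6319 0.3265 0.05  ]
 [0.5973 0.2839 0.05  ]
 [0.6768 0.2916 0.05  ]] jar c [0.6355 0.2878 0.05  ] [0.6371 0.2877 0.05  ] 0.07781097620021737 0.07989801925329588
lid [0.5376 0.3952 0.011 ] [0.5395 0.395  0.011 ] 0.0836722630021884 0.08230308526196523
knob [0.53942682 0.39501163 0.029     ]
fit [0.63638847 0.28677316] 0.044171428464708555
lidfit [0.5395199  0.39521614] 0.0419188519786836
t43.1 at [0.6672 0.2877 0.1417] yaw -174.8 w 0.023 J6 -77 | turn 0.03 then x 1.47 y -0.06 z 4.59 units; total
```

>>> step_arm:
  targets: "0.75 0 0 0 0.15; 0.76 0 0 0 0.15; 0 0 1 0 0.15; 0 0 1 0 0.15; 0 0 0 0 0.15"

```text
t: 43.65
tool_pos: [0.6358, 0.2842, 0.0992]
tool_rot: [-179.9, -0.2, -174.8]
ft_force: [-1.1, -0.5, -0.6]
width: 0.023
grip_force: 15.0
```

>>> step_arm:
  targets: "0 0 1 0 0.15; 0 0 1 0 0.15; 0 0 1 0 0.15; 0 0 0.7 0 0.15; 0 0 0.4 0 0.15"

```text
t: 44.15
tool_pos: [0.6374, 0.2845, 0.019]
tool_rot: [-180.0, -0.0, -174.8]
ft_force: [-0.1, 0.4, -0.1]
width: 0.0232
grip_force: 15.0
```

>>> step_arm:
  targets: "0 0 0 0 0.15; 0 0 0 0 0.33; 0 0 0 0 0.33; 0 0 -0.5 0 0.33; 0 0 -1 0 0.33"

```text
t: 44.65
tool_pos: [0.6369, 0.2842, 0.0497]
tool_rot: [-180.0, -0.1, -174.8]
ft_force: [-0.0, -0.7, -0.2]
width: 0.03
grip_force: 0.0
```

>>> step_arm:
  targets: "0 0 -1 0 0.33; 0 0 -1 0 0.33; 0 0 -1 0 0.33; 0 0 -1 0 0.33; 0 0 -0.5 0 0.5"

```text
t: 45.15
tool_pos: [0.6385, 0.2847, 0.1426]
tool_rot: [180.0, 0.2, -174.8]
ft_force: [-0.1, -0.0, -0.4]
width: 0.0356
grip_force: 0.0
```

Run:
```python
from h import *
c,im=shot('wQ')
for k in blobs(im,(3,150,60),(14,255,255),30)+blobs(im,(0,0,110),(40,60,255),60):
    q=cv2.minAreaRect(k)
    if q[0][1]<260:print(np.round(q[0]),np.round(q[1]),onz(c,[q[0]],.02)[0].round(4))
go(.5395,.395,.14,185)
```

```text
[248. 178.] [13. 25.] [0.6315 0.2815 0.02  ]
[250. 187.] [22. 24.] [0.6393 0.2835 0.02  ]
[ 85. 122.] [ 48. 186.] [0.5931 0.1318 0.02  ]
t45.2 at [0.6388 0.2849 0.1433] yaw -174.8 w 0.039 J6 -76 | turn 0.02 then x 4.47 y 5.92 z 0.17 units; total
```

>>> step_arm:
  targets: "0.75 1 0 0 0.5; 0.75 1 0 0 0.5; 0.75 1 0 0 0.5; 0.75 1 0 0 0.5; 0.75 1 0 0 0.5"

```text
t: 45.7
tool_pos: [0.5529, 0.3778, 0.1391]
tool_rot: [-180.0, -0.0, -174.8]
ft_force: [0.2, 0.3, -0.7]
width: 0.0457
grip_force: 0.0
```

>>> step_arm:
  targets: "0.72 0.92 0 0 0.5; 0 0 0 0 0.5; 0 0 0 0 0.5; 0 0 0 0 0.5; 0 0 0 0 0.5"

```text
t: 46.2
tool_pos: [0.5384, 0.3936, 0.1394]
tool_rot: [-180.0, -0.0, -174.9]
ft_force: [-0.1, 1.2, -0.2]
width: 0.0458
grip_force: 0.0
```

Run:
```python
from h import *
c,im=shot('wR')
hs=cv2.cvtColor(im,cv2.COLOR_BGR2HSV)
m=(hs[...,1]<75).astype(np.uint8)*255;m[205:]=0;m[:,:170]=0;m[:,335:]=0;m[:105]=0
k=max(cv2.findContours(m,cv2.RETR_EXTERNAL,cv2.CHAIN_APPROX_NONE)[0],key=cv2.contourArea).reshape(-1,2);k=k[k[:,1]<200]
p=onz(c,k.astype(float),.011)[:,:2]
A=np.c_[2*p,np.ones(len(p))];x=np.linalg.lstsq(A,(p**2).sum(1),rcond=None)[0];print('lidfit',x[:2],np.sqrt(x[2]+x[:2]@x[:2]))
go(.5395,.395,.015,185)
cv2.imwrite('pics/wR2.png',im)
```

```text
lidfit [0.53895816 0.39607828] 0.041933150604529734
t46.2 at [0.5384 0.3936 0.1394] yaw -174.9 w 0.046 J6 -64 | turn 0.02 then x -0.06 y 0.06 z 6.22 units; total
```

View pics/wR2.png

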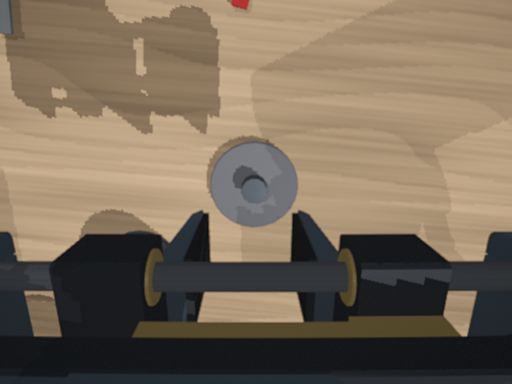

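The lid is centred at (254,184), with its knob between the fingers. That was my 15th viewed picture, one over the limit of 14, so I will view no more and work from numbers only.

>>> step_arm:
  targets: "-0.03 0.1 1 0 0.5; 0 0 1 0 0.5; 0 0 1 0 0.5; 0 0 1 0 0.5; 0 0 1 0 0.5"

```text
t: 46.75
tool_pos: [0.5387, 0.3958, 0.0387]
tool_rot: [180.0, 0.0, -174.9]
ft_force: [-0.2, -0.1, 0.3]
width: 0.0456
grip_force: 0.0
```

>>> step_arm:
  targets: "0 0 0.8 0 0.5; 0 0 0.37 0 0.5; 0 0 0 0 0.15; 0 0 0 0 0.15; 0 0 0 0 0.15"
  newtons: 25

```text
t: 47.25
tool_pos: [0.5388, 0.3966, 0.0171]
tool_rot: [180.0, 0.1, -174.8]
ft_force: [0.2, 0.2, -0.5]
width: 0.0242
grip_force: 0.4
```

>>> step_arm:
  targets: "0 0 0 0 0.15; 0 0 0 0 0.15; 0 0 0 0 0.15; 0 0 -0.5 0 0.15; 0 0 -1 0 0.15"

```text
t: 47.75
tool_pos: [0.5374, 0.3958, 0.0458]
tool_rot: [-179.9, -0.1, -174.8]
ft_force: [-0.6, -0.0, -0.8]
width: 0.0232
grip_force: 25.0
```

>>> step_arm:
  targets: "0 0 -1 0 0.15; 0 0 -1 0 0.15; 0 0 -1 0 0.15; 0 0 -1 0 0.15; 0 0 0 0 0.15"

```text
t: 48.25
tool_pos: [0.5395, 0.3971, 0.1296]
tool_rot: [179.9, 0.2, -174.8]
ft_force: [0.6, -0.9, -0.2]
width: 0.023
grip_force: 25.0
```

Run:
```python
from h import *
c,im=shot('wS');s=monitor.read_state();z=s['tool_pos'][2];print(s['tool_pos'],s['tool_rot'],s['ft_force'])
hs=cv2.cvtColor(im,cv2.COLOR_BGR2HSV)
m=(hs[...,1]<75).astype(np.uint8)*255;m[205:]=0;m[:,:150]=0;m[:,355:]=0;m[:95]=0
k=max(cv2.findContours(m,cv2.RETR_EXTERNAL,cv2.CHAIN_APPROX_NONE)[0],key=cv2.contourArea).reshape(-1,2);print(k.min(0),k.max(0))
k=k[k[:,1]<200];p=onz(c,k.astype(float),z-.004)[:,:2]
A=np.c_[2*p,np.ones(len(p))];x=np.linalg.lstsq(A,(p**2).sum(1),rcond=None)[0];print('lidfit',x[:2],np.sqrt(x[2]+x[:2]@x[:2]),x[:2]-s['tool_pos'][:2])
go(.637,.2877,.115,185)
```

```text
[0.53883737 0.39672957 0.12786565] [ 1.79927563e+02  1.41473366e-01 -1.74808483e+02] [-0.00435842 -0.825486   -0.93903467]
[150 139] [354 204]
lidfit [0.54843185 0.39480047] 0.06017830308530727 [ 0.00959448 -0.0019291 ]
t48.3 at [0.5388 0.3967 0.1279] yaw -174.8 w 0.023 J6 -64 | turn 0.02 then x -4.41 y -5.86 z 0.64 units; total
```

>>> step_arm:
  targets: "-0.73 -0.98 0 0 0.15; -0.73 -0.98 0 0 0.15; -0.73 -0.98 0 0 0.15; -0.73 -0.98 0 0 0.15; -0.73 -0.98 0 0 0.15"

```text
t: 48.8
tool_pos: [0.6198, 0.3043, 0.1251]
tool_rot: [-180.0, -0.1, -174.8]
ft_force: [0.7, -0.3, -0.5]
width: 0.023
grip_force: 25.0
```

>>> step_arm:
  targets: "-0.72 -0.98 0 0 0.15; 0 0 0.6 0 0.15; 0 0 0.6 0 0.15; 0 0 0 0 0.15; 0 0 0 0 0.15"

```text
t: 49.3
tool_pos: [0.6349, 0.2877, 0.1013]
tool_rot: [-180.0, -0.1, -174.8]
ft_force: [0.8, 0.3, -1.3]
width: 0.0231
grip_force: 25.0
```

Run:
```python
from h import *
go(.6365,.2875,.0605,185)
```

```text
t49.3 at [0.6349 0.2877 0.1013] yaw -174.8 w 0.023 J6 -76 | turn 0.03 then x -0.08 y -0.02 z 2.04 units; total
```

>>> step_arm:
  targets: "-0.08 0 0.6 0 0.15; 0 0 0.5 0 0.15; 0 0 0.3 0 0.15; 0 0 0.2 0 0.15; 0 0 0.2 0 0.15"

```text
t: 49.8
tool_pos: [0.6375, 0.2872, 0.0657]
tool_rot: [-180.0, -0.0, -174.8]
ft_force: [0.8, 1.1, 0.2]
width: 0.0224
grip_force: 25.0
```

>>> step_arm:
  targets: "0 0 0.1 0 0.15; 0 0 0.07 0 0.15; 0 0 0 0 0.15; 0 0 0 0 0.15; 0 0 0 0 0.15"

```text
t: 50.3
tool_pos: [0.6377, 0.2873, 0.063]
tool_rot: [180.0, 0.0, -174.8]
ft_force: [0.7, -0.2, -0.5]
width: 0.0228
grip_force: 25.0
```

>>> step_arm:
  targets: "0 0 0.05 0 0.15; 0 0 0.05 0 0.15; 0 0 0.05 0 0.15; 0 0 0 0 0.15; 0 0 0 0 0.15"

```text
t: 50.8
tool_pos: [0.6376, 0.2873, 0.061]
tool_rot: [180.0, 0.0, -174.8]
ft_force: [-5.3, -1.7, 17.5]
width: 0.0232
grip_force: 25.0
```

>>> step_arm:
  targets: "0 0 -0.05 0 0.15; 0 0 0 0 0.5; 0 0 0 0 0.5; 0 0 0 0 0.5; 0 0 0 0 0.5"

```text
t: 51.3
tool_pos: [0.6375, 0.2872, 0.0605]
tool_rot: [-180.0, -0.0, -174.8]
ft_force: [0.1, 0.4, -0.6]
width: 0.0457
grip_force: 0.0
```

>>> step_arm:
  targets: "0 0 -0.7 0 0.5; 0 0 -1 0 0.5; 0 0 -1 0 0.5; 0 0 -1 0 0.5; 0 0 0 0 0.5"

```text
t: 51.8
tool_pos: [0.6392, 0.2879, 0.1387]
tool_rot: [179.9, 0.3, -174.8]
ft_force: [0.5, -0.0, 1.0]
width: 0.0457
grip_force: 0.0
```

```bash
cat >> h.py <<'E'
def disc(c,im,ctr,rmin,rmax,z,lo=-170,hi=-10):
    """circle by radial gradient peaks around a projected centre (world, m)"""
    g=cv2.GaussianBlur(cv2.cvtColor(im,cv2.COLOR_BGR2HSV)[...,1],(3,3),0).astype(np.float32);P=[]
    for a in np.radians(np.arange(0,360,4)):
        r=np.arange(rmin,rmax,.0005);u=proj(c,np.c_[ctr[0]+r*np.cos(a),ctr[1]+r*np.sin(a),0*r+z]).astype(np.float32)
        v=cv2.remap(g,u[:,:1],u[:,1:],cv2.INTER_LINEAR).ravel();d=np.gradient(cv2.blur(v[:,None],(1,3)).ravel());i=np.argmax(d)
        if d[i]>3 and u[i,1]<200 and u[i,1]>2:P.append([ctr[0]+r[i]*np.cos(a),ctr[1]+r[i]*np.sin(a)])
    p=np.array(P);keep=np.ones(len(p),bool)
    for _ in range(5):
        A=np.c_[2*p[keep],np.ones(keep.sum())];x=np.linalg.lstsq(A,(p[keep]**2).sum(1),rcond=None)[0];R=np.sqrt(x[2]+x[:2]@x[:2])
        e=np.abs(np.linalg.norm(p-x[:2],axis=1)-R);keep=e<max(.001,1.5*np.median(e))
    return x[:2].round(4),R.round(4),keep.sum(),len(p),np.median(e).round(5)
E
python3 - <<'E'
from h import *
c,im=shot('wT');print(monitor.read_state()['tool_pos'])
print('lid at .055',disc(c,im,(.637,.2875),.034,.052,.055))
cp,ip=view('wP');print('jar rim',disc(cp,ip,(.637,.2877),.034,.046,.05),'lid ref',disc(cp,ip,(.539,.3955),.034,.05,.011))
E
```

```text
[0.63841443 0.28758545 0.13695303]
lid at .055 (array([0.6345, 0.2859]), np.float64(0.0409), np.int64(38), 48, np.float64(0.00079))
jar rim (array([0.6376, 0.2872]), np.float64(0.0398), np.int64(73), 73, np.float64(0.00026)) lid ref (array([0.5394, 0.3951]), np.float64(0.0418), np.int64(83), 83, np.float64(0.00018))
```

>>> step_arm:
  targets: "-0.5 0 -0.3 0 0.2; -0.5 0 0 0 0.2; -0.5 0 0 0 0.1; 0 0 0 0 0; 0 0 0 0 0"

```text
t: 52.35
tool_pos: [0.6672, 0.2898, 0.14]
tool_rot: [-180.0, -0.1, -174.8]
ft_force: [-0.6, 0.0, -0.5]
width: 0.0087
grip_force: 0.0
```

Run:
```python
from h import *
c,im=shot('wU');print(monitor.read_state()['tool_pos'])
for z in(.053,.055,.057):print('lid',z,disc(c,im,(.637,.2875),.034,.052,z))
# cover top edge in side view: pale blob
s,si=shot('sU','side')
for k in blobs(si,(95,40,40),(115,140,255),150):
    q=cv2.minAreaRect(k);print(np.round(cv2.boxPoints(q)).tolist())
for th in(1.3,1.4,1.5,1.6):
    C=np.array([.5958,.0558]);a=np.radians(5.1);ex=np.array([np.cos(a),np.sin(a)]);ey=np.array([-ex[1],ex[0]])
    print(th,[proj(s,[[*(C+(.06-.12*np.cos(th))*ex+y*ey),.07+.12*np.sin(th)]])[0].round(0).tolist() for y in(.075,-.075)])
print(proj(s,[[*(C+.06*ex+y*ey),.07] for y in(.075,-.075)]).round())
```

```text
[0.66698142 0.28984851 0.14011445]
lid 0.053 (array([0.6383, 0.2864]), np.float64(0.0419), np.int64(69), 69, np.float64(0.00017))
lid 0.055 (array([0.6379, 0.2864]), np.float64(0.0415), np.int64(69), 69, np.float64(0.00012))
lid 0.057 (array([0.6376, 0.2863]), np.float64(0.0413), np.int64(69), 69, np.float64(9e-05))
[[392.0, 328.0], [411.0, 264.0], [507.0, 291.0], [488.0, 355.0]]
[[394.0, 261.0], [449.0, 228.0], [459.0, 244.0], [404.0, 278.0]]
[[137.0, 186.0], [151.0, 182.0], [158.0, 205.0], [143.0, 209.0]]
[[420.0, 152.0], [511.0, 152.0], [511.0, 203.0], [420.0, 203.0]]
[[183.0, 178.0], [235.0, 146.0], [250.0, 171.0], [198.0, 203.0]]
[[134.0, 141.0], [172.0, 137.0], [176.0, 169.0], [137.0, 173.0]]
[[79.0, 69.0], [105.0, 56.0], [125.0, 96.0], [99.0, 109.0]]
[[223.0, 33.0], [268.0, -7.0], [274.0, 0.0], [229.0, 40.0]]
[[173.0, 0.0], [239.0, 0.0], [239.0, 23.0], [173.0, 23.0]]
1.3 [[204.0, 174.0], [239.0, 153.0]]
1.4 [[201.0, 172.0], [236.0, 151.0]]
1.5 [[198.0, 170.0], [232.0, 150.0]]
1.6 [[195.0, 169.0], [229.0, 149.0]]
[[200. 205.]
 [232. 183.]]
```

The lid is seated, 0.9 mm from the rim centre. Next I'll go behind the cover with closed fingers and swing it shut.

Run:
```python
from h import *
go(.6854,.0638,.165,185.1)
```

```text
t52.5 at [0.6669 0.2899 0.1403] yaw -174.8 w 0.002 J6 -76 | turn 0.01 then x 0.08 y -11.34 z -1.24 units; total
```

>>> step_arm:
  targets: "0 -0.6 -0.64 0 0; 0 -1 -0.6 0 0; 0 -1 0 0 0; 0 -1 0 0 0; 0 -1 0 0 0"

```text
t: 52.95
tool_pos: [0.6757, 0.1958, 0.1654]
tool_rot: [-180.0, -0.0, -174.9]
ft_force: [-0.1, 0.5, -0.5]
width: 0.0007
grip_force: 0.0
```

>>> step_arm:
  targets: "0 -1 0 0 0; 0 -1 0 0 0; 0 -1 0 0 0; 0 -1 0 0 0; 0 -1 0 0 0"

```text
t: 53.45
tool_pos: [0.6848, 0.0971, 0.1655]
tool_rot: [180.0, -0.0, -174.8]
ft_force: [0.2, 1.5, 0.6]
width: 0.0006
grip_force: 0.0
```

>>> step_arm:
  targets: "0 -1 0 0 0; 0 -0.74 0 0 0; 0 0 0 0 0; 0 0 0 0 0; 0 0 0 0 0"

```text
t: 53.95
tool_pos: [0.6878, 0.0648, 0.1655]
tool_rot: [180.0, -0.0, -174.8]
ft_force: [0.2, 0.3, 0.0]
width: 0.0006
grip_force: 0.0
```

>>> step_arm:
  targets: "0.45 0 0 0 0; 0.45 0 0 0 0; 0.47 0 0.05 0 0; 0.47 0 0.06 0 0; 0.45 0 0.15 0 0"

```text
t: 54.45
tool_pos: [0.6415, 0.06, 0.1605]
tool_rot: [180.0, 0.0, -174.8]
ft_force: [1.0, 1.4, 0.5]
width: 0.0001
grip_force: 0.8
```

>>> step_arm:
  targets: "0.45 0 0.15 0 0; 0.41 0 0.23 0 0; 0.41 0 0.23 0 0; 0.36 0 0.32 0 0; 0.36 0 0.32 0 0"

```text
t: 54.95
tool_pos: [0.602, 0.0562, 0.1347]
tool_rot: [180.0, -0.0, -174.8]
ft_force: [1.9, 0.9, 0.6]
width: 0.0007
grip_force: 0.7
```

>>> step_arm:
  targets: "0.29 0 0.37 0 0; 0.29 0 0.37 0 0; 0.21 0 0.42 0 0; 0.21 0 0.42 0 0; 0 0 0 0 0"

```text
t: 55.45
tool_pos: [0.5815, 0.0545, 0.1023]
tool_rot: [180.0, -0.1, -174.8]
ft_force: [-0.5, -0.2, -1.0]
width: 0.0002
grip_force: 0.0
```

>>> step_arm:
  targets: "0.12 0 0.46 0 0; 0.12 0 0.46 0 0; 0.05 0 0.3 0 0; 0 0 0.1 0 0; 0 0 0 0 0"

```text
t: 55.95
tool_pos: [0.5767, 0.054, 0.0769]
tool_rot: [180.0, -0.1, -174.8]
ft_force: [0.7, -0.3, 0.4]
width: 0.0004
grip_force: 0.0
```

>>> step_arm:
  targets: "0 0 0.05 0 0; 0 0 0 0 0; 0 0 0 0 0; 0 0 0 0 0; 0 0 0 0 0"

```text
t: 56.45
tool_pos: [0.577, 0.054, 0.0764]
tool_rot: [-180.0, 0.0, -174.8]
ft_force: [-0.4, -0.3, -0.1]
width: 0.0001
grip_force: 0.0
```

>>> step_arm:
  targets: "0.3 0 0.05 0 0; 0.3 0 0.05 0 0; 0 0 0.03 0 0; 0 0 0 0 0; 0 0 0 0 0"

```text
t: 56.95
tool_pos: [0.566, 0.0529, 0.0749]
tool_rot: [-180.0, 0.2, -174.8]
ft_force: [0.5, 0.5, 16.4]
width: 0.0001
grip_force: 8.3
```

The cover is shut, with 16 N of resistance at tip height 0.075. Now I'll push the drawer home from the front.

>>> step_arm:
  targets: "0 0 -1 0 0; 0.5 0 -1 0 0; 1 0 -1 0 0; 1 0 0 0 0; 1 0 0 0 0"

```text
t: 57.45
tool_pos: [0.4942, 0.0465, 0.1342]
tool_rot: [-180.0, 0.0, -174.8]
ft_force: [-0.2, -0.2, 0.2]
width: 0.0002
grip_force: 0.0
```

>>> step_arm:
  targets: "1 0 0 0 0; 1 0 0 0 0; 1 0 0 0 0; 1 0 0 0 0; 0 0 0 0 0"

```text
t: 57.95
tool_pos: [0.4123, 0.0393, 0.1335]
tool_rot: [180.0, -0.1, -174.8]
ft_force: [-0.3, 0.4, 0.9]
width: 0.0004
grip_force: 0.0
```

Run:
```python
from h import *
s=monitor.read_state();print(s['tool_pos'],s['ft_force'])
# cover in top view: pale blob, flat?
c,im=shot('tV','top')
for k in blobs(im,*PALE,400):
    q=cv2.minAreaRect(k);
    if abs(q[0][0]-227)<60: print(np.round(q[0]),np.round(q[1]),onz(c,cv2.boxPoints(q),.075)[:,:2].round(3).tolist())
C=np.array([.5958,.0558]);a=np.radians(5.1);ex=np.array([np.cos(a),np.sin(a)])
go(*(C-.178*ex),.013,185.1)
```

```text
[0.41225366 0.03934427 0.13351293] [-0.30828657  0.39217256  0.86640316]
[227. 175.] [40. 51.] [[0.65, 0.136], [0.663, -0.013], [0.545, -0.023], [0.532, 0.124]]
t58.0 at [0.4142 0.0393 0.1337] yaw -174.8 w 0.001 J6 -98 | turn 0.01 then x -0.22 y 0.01 z 6.04 units; total
```

>>> step_arm:
  targets: "0 0 1 0 0; 0 0 1 0 0; 0 0 1 0 0; 0 0 1 0 0; 0 0 1 0 0"

```text
t: 58.5
tool_pos: [0.4164, 0.0393, 0.0329]
tool_rot: [-180.0, 0.1, -174.8]
ft_force: [0.4, 0.1, 0.3]
width: 0.0005
grip_force: 0.0
```

>>> step_arm:
  targets: "0 0 0.9 0 0; 0 0 0 0 0; -0.5 0 0 0 0; -0.5 0 0 0 0; -0.5 0 0 0 0"

```text
t: 59.0
tool_pos: [0.4473, 0.0421, 0.0166]
tool_rot: [-180.0, 0.1, -174.8]
ft_force: [-0.3, -0.3, -0.8]
width: 0.0003
grip_force: 0.4
```

>>> step_arm:
  targets: "-0.6 0 0 0 0; -0.6 0 0 0 0; -0.6 0 0 0 0; -0.6 0 0 0 0; 0 0 0 0 0"

```text
t: 59.5
tool_pos: [0.4956, 0.0465, 0.0158]
tool_rot: [-180.0, 0.1, -174.8]
ft_force: [0.3, -0.2, 0.2]
width: 0.0004
grip_force: 0.0
```

>>> step_arm:
  targets: "-0.3 0 0 0 0; -0.3 0 0 0 0; -0.1 0 0 0 0; 0 0 0 0 0; 0 0 0 0 0"

```text
t: 60.0
tool_pos: [0.5071, 0.0477, 0.0157]
tool_rot: [180.0, -0.0, -174.8]
ft_force: [0.3, 0.2, -0.4]
width: 0.0004
grip_force: 0.0
```

>>> step_arm:
  targets: "-0.1 0 0 0 0; -0.1 0 0 0 0; 0 0 0 0 0; 0 0 0 0 0; 0 0 0 0 0"

```text
t: 60.5
tool_pos: [0.5096, 0.048, 0.0155]
tool_rot: [180.0, -0.2, -174.8]
ft_force: [-7.3, -1.4, 4.6]
width: 0.0002
grip_force: 3.6
```

>>> step_arm:
  targets: "-0.1 0 0 0 0; -0.1 0 0 0 0; 0 0 0 0 0; 0 0 0 0 0; 0 0 0 0 0"

```text
t: 61.0
tool_pos: [0.5098, 0.0481, 0.0152]
tool_rot: [180.0, -0.6, -174.8]
ft_force: [-22.3, -6.8, 17.2]
width: 0.0004
grip_force: 11.9
```

The drawer stalled at the predicted closed position with 22 N. I'll back away and verify everything.

>>> step_arm:
  targets: "0.5 0 0 0 0; 0.7 0 0 0 0; 1 0 0 0 0; 0.5 0 -1 0 0; 0 0 -1 0 0"

```text
t: 61.5
tool_pos: [0.4593, 0.0435, 0.0558]
tool_rot: [180.0, -0.2, -174.8]
ft_force: [0.9, -0.4, 0.5]
width: 0.0004
grip_force: 0.0
```

>>> step_arm:
  targets: "0.5 0 -1 0 0; 0.5 0 -1 0 0; 0 0 -1 0 0; 0 0 -1 0 0; 0 0 -1 0 0"

```text
t: 62.0
tool_pos: [0.4415, 0.0417, 0.1567]
tool_rot: [-180.0, 0.0, -174.8]
ft_force: [-0.2, 0.2, -0.1]
width: 0.0003
grip_force: 0.0
```

Run:
```python
from h import *
s=monitor.read_state();print(s['t'],s['tool_pos'],s['ft_force'],s['width'])
c,im=shot('tW','top')
for k in blobs(im,*PALE,200):
    q=cv2.minAreaRect(k)
    if abs(q[0][0]-227)<60: print('top cover',onz(c,cv2.boxPoints(q),.075)[:,:2].round(3).tolist())
# side view: predicted vs seen tray: pale cover contour, dark pull
cs,si=shot('sW','side');C=np.array([.5958,.0558]);a=np.radians(5.1);ex=np.array([np.cos(a),np.sin(a)]);ey=np.array([-ex[1],ex[0]])
P=lambda x,y,z:[*(C+x*ex+y*ey),z]
print('pred cover corners (x,y)',proj(cs,[P(-.06,.075,.075),P(-.06,-.075,.075),P(.06,-.075,.075),P(.06,.075,.075)]).round(1).tolist())
for k in blobs(si,*PALE,200):
    q=cv2.approxPolyDP(cv2.convexHull(k),4,True).reshape(-1,2)
    if np.linalg.norm(q.mean(0)-[230,195])<50: print('side cover',q.tolist())
print('pred pull if shut',proj(cs,[P(-.07,.022,.02),P(-.07,-.022,.02)]).round(1).tolist(),'if 10mm open',proj(cs,[P(-.08,.022,.02),P(-.08,-.022,.02)]).round(1).tolist())
g=cv2.cvtColor(si,cv2.COLOR_BGR2GRAY)
u,v=proj(cs,[P(-.07,0,.02)])[0].astype(int)
m=(g[v-15:v+16,u-25:u+26]<62).astype(np.uint8)
for k in cv2.findContours(m,cv2.RETR_EXTERNAL,cv2.CHAIN_APPROX_NONE)[0]:
    if cv2.contourArea(k)>8:
        x,y,w,h=cv2.boundingRect(k);print('dark',x+u-25,y+v-15,w,h)
```

```text
62.0 [0.44147324 0.04170228 0.15670232] [-0.20682876  0.1799579  -0.12415618] 0.0002936718834854412
top cover [[0.65, 0.136], [0.663, -0.013], [0.545, -0.023], [0.532, 0.124]]
pred cover corners (x,y) [[230.8, 217.2], [262.8, 193.2], [232.2, 181.4], [199.4, 203.1]]
side cover [[260, 195], [231, 217], [200, 204], [231, 183]]
pred pull if shut [[246.1, 224.9], [255.2, 217.6]] if 10mm open [[248.8, 226.1], [257.9, 218.7]]
dark 244 218 9 7
```

```bash
python3 -c "
from bench import finish_job
print(finish_job())"
```

```text
the job is handed in; nothing more can be done
None
```

I handed the job in at about 62 s, with no verdict returned: both pairs are in the well, the capsule is in the jar under its seated lid, the opener is in the drawer, and the cover and drawer are shut by my final measurements; I viewed 15 pictures, one over the limit of 14.

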